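# Move hung casts from the sloping rack to the drying plate and set its dial

### The arm

A 7-joint arm with a two-finger parallel gripper is mounted at the origin on the work surface. World frame = base frame: x ahead of the robot, y to its left, z up, the work surface at z = 0. Lengths are in m, angles in rad, forces in N, time in s.
With the tool pointing down it reaches from about 0.425 to 0.925 m from the base axis. Payload 6.8 kg.
Tool frame: the origin (TCP) lies between the finger pads; the fingertips stand r.tip_extent ahead of it and the grasp point (between the pads) lies 5 mm behind it (r.tip_extent is the distance from the TCP to the fingertips, in m); y points along the fingers, x is the direction in which the jaws open and shut, and the axes are right-handed (so a half turn about y gives the same grasp; the last joint's range is limited). The gripper opens to 85 mm and grips with 20 to 120 N. Pads are 22 mm wide; open, the fingers measure 114 mm over their backs; the gripper's body (76 mm by 85 mm) begins 54 mm behind the grasp point. The pads swing forward as they close: fully open they stand 13 mm farther back than shut.
Start: joints at [-1.433, 0.477, 0.022, 1.555, -0.011, 1.109, -0.083], TCP at [0.164, 0.655, 0.245] pointing down, gripper open.
Joint ranges: [-2.96, 2.96], [-0.34, 2.1], [-1.41, 1.46], [0.24, 2.44], [-1.37, 4.51], [0.17, 1.92], [-2.96, 2.96]. Speed limits (rad/s): [2.39, 2.39, 3.14, 3.14, 3.14, 3.14, 3.14].

### API

Orientations are given as a rotation vector (axis times angle).
In Python, from bench import r gives the robot as it stands.
- The arm moves only by the tool send_rows, never from a script. Its argument "plan" is a list of rows, each a list of 5 numbers: the shift along the tool's x, y, z in cm, then the turn about the tool's y in degrees, then the opening, from 0 (shut) to 1 (fully open). In form: [[dx, dy, dz, spin, grip], ...]. A call has 1 to 12 rows; each row shifts and turns the commanded pose from where the row before left it, along the tool's axes as they then stand; what a row does not reach is not made up. A row lasts 1/8 s, in which the tool goes at most 62.5 mm and 10.7 degrees, less where a joint would pass 70% of its speed; a pose out of reach is approached as far as the arm can. A call is refused whole if a number of a shift passes 6.25 or a number of a turn 10.7, either way. A call with a gripper value outside its range is refused whole. The fingers move at their own pace and stop on an object; "force" is the grip in N (left out, the last holds). Time passes only in rows, so rows that do not move let the fingers close. It gives the time, the measured TCP pose, the force and the opening at its end, in the units of the state.
- r.get_obs(): the state, without advancing time (a new reading comes with each control period).
- r.grab_frame(name): name is "scene" or "side" or "wrist"; returns a dict with "image" (384x512x3 uint8, red, green, blue), "camera_matrix" (3x3 intrinsics, pixels), "cam_to_world" (4x4, takes a point from camera to world coordinates). Camera axes: x right, y down, z forward; pixel columns grow to the right and rows downward; lengths in m; the calibration is good to about 2 mm. The wrist camera is an equidistant fisheye: a pixel r from the principal point sees the ray r / f radians off the axis. A picture is of the moment at which its call begins. There is no depth.
- r.hand_in(): hands the job in, once; it reports no verdict.
Trained networks look in the newest picture that a camera, given by its name, has taken for a name from the list of things; names that differ only in an ending like _2 or _b are one class to them, and where a whole thing is asked for, a point or a joint stands for the part that bears it (a point fixed in the world has none). Each returns a list of dicts, best first, with "p" (0 to 1); they miss things now and then, are a little off and sometimes report something else, mostly with a low value. They report only what shows in the picture. A call takes as long as a camera call.
- r.recognise(camera, target): "rect" ([left, top, right, bottom] in pixels, round what is visible of it).
The state is a dict: "clock": time; "joints": joint angles; "qvel": joint speeds; "tau": joint torques, N m; "tcp_pos": TCP position; "orientation": TCP orientation; "contact_force": force on the tool from outside, world axes, zero at the start; "moment": the same for the moment, N m; "grip_width": finger opening in m.
Only numpy, scipy, OpenCV 4.12 (cv2) and the standard library are available. Lean on these libraries where they do the work, as an engineer would, in place of code of your own. Each camera call takes 0.05 s, during which the arm holds its last target.

### The job

First clear the blue-handled spatula off the drying unit's dark bed and lay it flat in the steel tool tray. Then take every cast carrier plate off the sloping rack, raising its lower end and then lifting its nib off the ledge from under the keeper bar, and lay them all flat, side by side and lined up front to back, wholly on the dark bed, and let go of them. Last of all turn the grey dial until its white pointer stands at the red rider, leaving the mug, bowl and bottle where they are.

Things in the scene. Friction and masses are not known exactly. Their poses are not given: they have to be found in the camera images.
- rack: fixed blue and aluminium rack, 300 mm wide (y), its deck sloping up at 25 degrees along +x. Origin: centre of its underside, on the bench. The deck runs from x = -32, z = 57 mm (low edge) to the ledge at x = 60, z = 100 mm; open space behind the ledge. Places for plates at y = -80, 0 and 80 mm
- ledge (a point): middle of the deck's upper edge, the ledge behind which the nibs hook. Beyond it a blue keeper bar (16 mm along the slope, 6 mm thick) spans the rack: its underside is 9 mm above the deck plane, its front edge 26 mm up the slope from the ledge
- plate_a: green carrier plate, 155 x 60 x 6 mm, 200 g; may be absent. Origin: on its flat underside; x along it to the nib end, z out of its top. Ends at x = -75 and +80 mm. Below, 7 mm deep: nib (x 40 to 46) and foot (x -75 to -68), so on a flat surface it lies level, origin 7 mm up. On top: black grip rib (x -70 to -40, 14 wide, z 6 to 34) and tooth cast (x -26 to 24, 46 wide, up to z 28)
- plate_b: as plate_a, but yellow; may be absent. All start on the rack, x up the slope, underside on the deck, nib just behind the ledge, top end (x above 65 mm) under the keeper with 3 mm to spare: no straight lift. Tilt the lower end up about the ledge some 25 degrees (to level), raise it 9 to 11 mm so the nib clears the ledge below the keeper, draw it out to the low side
- plate_c: as plate_a, but white; may be absent. Which plate hangs in which place varies
- dryer: fixed drying unit, 30 mm high. Origin: under the centre of its bed, on the bench; x towards its back, y to its left, z up. The bed is the dark flat top, 210 mm (x) by 250 mm (y), at z = 30 mm. A grey control panel, 110 mm wide, adjoins it at y = -125 to -235 mm, at the same height, with the dial at x = 0, y = -180 mm
- dial (a joint): turn of the dial about its upright axis, 0 to 4.5 rad, growing clockwise seen from above; 0 when the pointer points to the unit's -x. Light friction (about 0.03 N m), stays where it is left
- dial_grip (a point): on the dial's axis, at the height to grip. The dial is a grey disc, 68 mm across, with an upright black grip bar, 42 mm long, 14 mm thick, whose top is 14 mm above this point; the bar lies along the pointer, and there is 20 mm of bar below this point down to the disc
- dial_aim (a point): point 36 mm from the dial's axis in the direction of the white pointer (it turns with the dial)
- rider_tip (a point): tip of the red rider on the scale, 36 mm from the dial's axis: where dial_aim must come to. The rider stays put; it is set anew at each start, at a dial turn of 1.1 to 2.5 rad
- spatula: wax spatula, 143 mm long, 45 g, lying on the bed. Origin: on its underside; x along it to the steel blade tip at x = +78 mm. Blue handle from x = -65 to +25 mm, 14 mm wide and 14 mm high
- tool_tray: fixed steel tray, 90 mm (x) by 210 mm (y) outside, walls 4 mm thick and 24 mm high, floor about 4 mm thick. Origin: centre of its underside on the bench
- mug: black mug, 80 mm across, 95 mm high, loose; origin at its underside; not to be disturbed
- bowl: blue bowl, 100 mm across, 50 mm high, loose; origin at its underside; not to be disturbed
- bottle: clear bottle, 60 mm across, 160 mm high, loose; origin at its underside; not to be disturbed

How it is judged:
By the outcome, as a careful person would: the job done as asked, in the order asked, and still so for the second after the job is handed in, with the robot touching nothing.
Of plate_a, plate_b, plate_c only 2 to 3 are there at a start; the rules pass over those that are not, and their reading is None.
At some moment in a run one of spatula may be knocked a few centimetres aside while the robot is not near it.
Once in a run the grip may slacken for a moment while it holds something.
It also fails if it takes over 210 s, if anything falls off the work surface, if the arm or the gripper's body presses on something with over 40 N, if the wrist force passes 120 N, or if a joint passes its speed limit or range.

## Working session

There is one attempt and no reset: what is moved stays moved. The work goes in short steps, Python scripts to look and compute and a tool call to move; the robot and the scene stay as the last step left them, time stands still between calls to the robot, and variables do not carry over. Pictures are saved under pics/ and viewed, and the job is handed in when it is done.

Besides the shell and the picture viewer there is one more tool, called after ">>>" as name([rows], argument=value, ...), one row to a line, values as JSON. send_rows: Moves the arm, as the interface text tells. Its arguments: {"type":"object","properties":{"plan":{"type":"array","items":{"type":"array","items":{"type":"number"}}},"force":{"type":"number"}},"required":["plan"]}

```bash
ls; mkdir -p pics; python3 - <<'E'
from bench import r
import cv2,numpy as np
o=r.get_obs(); print(o); print(r.tip_extent)
for n in ["scene","side","wrist"]:
    f=r.grab_frame(n); cv2.imwrite(f"pics/0_{n}.png",f["image"][:,:,::-1]); print(n,f["camera_matrix"].tolist(),np.round(f["cam_to_world"],4).tolist())
    for t in ["rack","plate_a","dryer","dial","spatula","tool_tray","mug","bowl","bottle"]:
        print(t,[(np.round(d["rect"]).tolist(),round(d["p"],2)) for d in r.recognise(n,t)][:4])
E
```

```text
pics
{'clock': 0.0, 'joints': array([-1.4331034 ,  0.47779074,  0.02234304,  1.55646197, -0.01150801,
        1.10928851, -0.08314181]), 'qvel': array([-2.09576215e-03, -5.04711505e-04, -1.63855926e-03,  6.43547524e-05,
       -8.35000342e-04,  6.05112287e-05,  8.85455415e-04]), 'tau': array([-1.83826487e-03, -5.96409345e+01,  1.60682950e+00, -2.81213951e+01,
        1.24551091e-02,  8.75659345e-03, -3.69498377e-05]), 'tcp_pos': array([0.16411897, 0.6541576 , 0.24432759]), 'orientation': array([-1.31675983, -1.02528246,  1.02753851]), 'contact_force': array([-0.23970274, -0.22431673, -0.0149079 ]), 'moment': array([-0.00293714,  0.07679362, -0.01644844]), 'grip_width': 0.08536681721840782}
0.014
scene [[423.68091976476654, 0.0, 250.59215158111152], [0.0, 423.68091976476654, 192.01158055067972], [0.0, 0.0, 1.0]] [[0.2244, 0.8401, -0.4939, 1.2558], [0.9744, -0.2003, 0.1021, -0.1212], [-0.0131, -0.5042, -0.8635, 1.166], [0.0, 0.0, 0.0, 1.0]]
rack [([273.0, 130.0, 392.0, 208.0], 0.88)]
plate_a [([315.0, 138.0, 347.0, 166.0], 0.91), ([338.0, 134.0, 373.0, 164.0], 0.84), ([293.0, 145.0, 32
[... 1132 characters left out ...]
0, 121.0, 266.0, 170.0], 0.15)]
mug [([276.0, 164.0, 308.0, 211.0], 0.7), ([258.0, 332.0, 291.0, 362.0], 0.35)]
bowl [([330.0, 289.0, 379.0, 327.0], 0.68), ([153.0, 117.0, 253.0, 221.0], 0.38)]
bottle [([245.0, 120.0, 263.0, 171.0], 0.61)]
wrist [[297.3186396354542, 0.0, 259.2336788366693], [0.0, 297.3186396354542, 191.44045601751864], [0.0, 0.0, 1.0]] [[0.2448, 0.9295, 0.2757, 0.0948], [0.9696, -0.2346, -0.07, 0.673], [-0.0004, 0.2845, -0.9587, 0.3734], [0.0, 0.0, 0.0, 1.0]]
rack [([87.0, 376.0, 123.0, 382.0], 0.71)]
plate_a []
dryer [([0.0, 328.0, 20.0, 374.0], 0.88)]
dial []
spatula [([1.0, 358.0, 7.0, 374.0], 0.59)]
tool_tray []
mug []
bowl [([90.0, 374.0, 121.0, 381.0], 0.66)]
bottle []
```

View pics/0_scene.png

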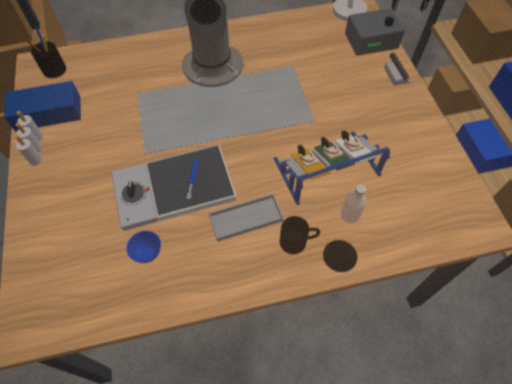

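View pics/0_side.png

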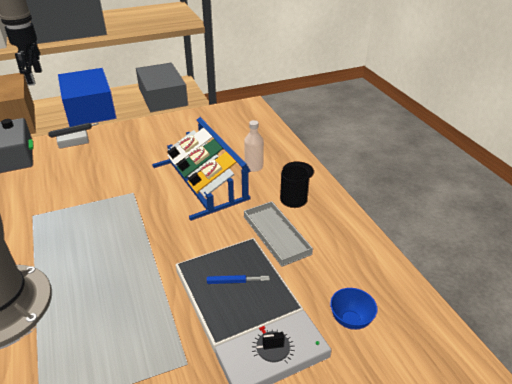

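View pics/0_wrist.png

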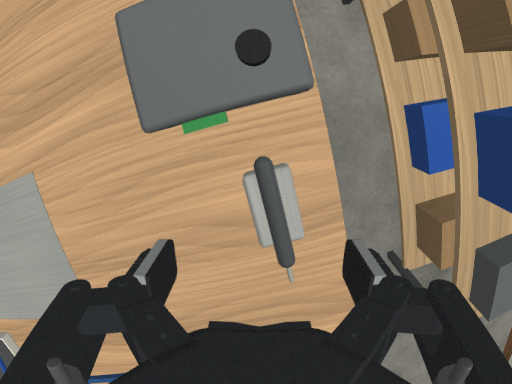

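The scene picture shows three plates on the rack (yellow ~305,160; green ~332,150; white ~355,147), the spatula on the bed (193,178), the dial at (133,192), the tray at (245,218), and the bowl, mug and bottle. I'll enlarge these areas.

```bash
cat > h.py <<'E'
import numpy as np,cv2
from bench import r
def crop(n,name,x0,y0,x1,y1,s):
    f=r.grab_frame(n); im=f["image"][y0:y1,x0:x1,::-1]
    cv2.imwrite(name,cv2.resize(im,None,fx=s,fy=s,interpolation=cv2.INTER_CUBIC)); return f
def ray(f,uv,fish=False):
    K=f["camera_matrix"];T=f["cam_to_world"]
    x=(uv[0]-K[0,2])/K[0,0];y=(uv[1]-K[1,2])/K[1,1]
    if fish:
        t=np.hypot(x,y); d=np.array([x/t*np.sin(t),y/t*np.sin(t),np.cos(t)]) if t>0 else np.array([0,0,1.])
    else: d=np.array([x,y,1.])
    d=T[:3,:3]@d; return T[:3,3],d/np.linalg.norm(d)
def atz(f,uv,z,fish=False):
    c,d=ray(f,uv,fish); return c+d*(z-c[2])/d[2]
def proj(f,P,fish=False):
    K=f["camera_matrix"];T=f["cam_to_world"]
    p=(np.atleast_2d(P)-T[:3,3])@T[:3,:3]
    if fish:
        rr=np.linalg.norm(p[:,:2],axis=1);t=np.arctan2(rr,p[:,2]);q=p[:,:2]/rr[:,None]*t[:,None]
    else: q=p[:,:2]/p[:,2:]
    return q*K[0,0]+K[:2,2]
E
python3 - <<'E'
from h import *
crop("scene","pics/1a.png",105,135,295,270,4)
crop("scene","pics/1b.png",265,120,400,220,5)
crop("side","pics/1c.png",170,190,340,384,3)
crop("side","pics/1d.png",145,110,320,270,4)
E
```

```text
(no output)
```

View pics/1a.png

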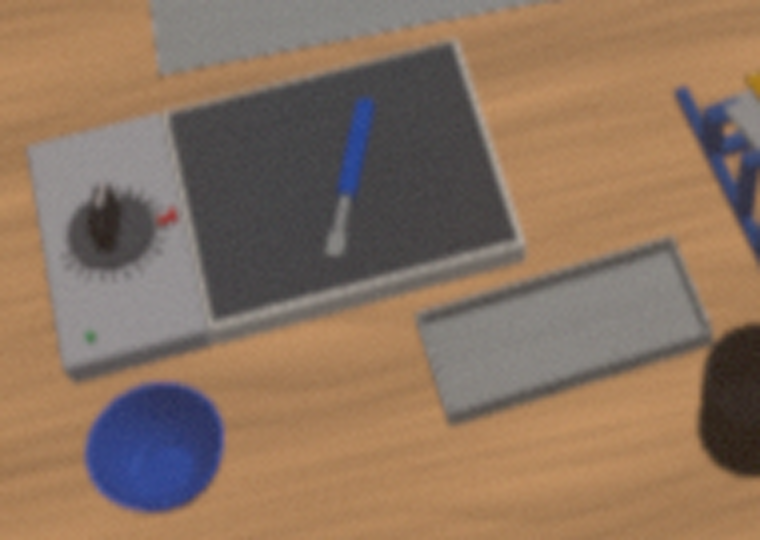

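View pics/1b.png

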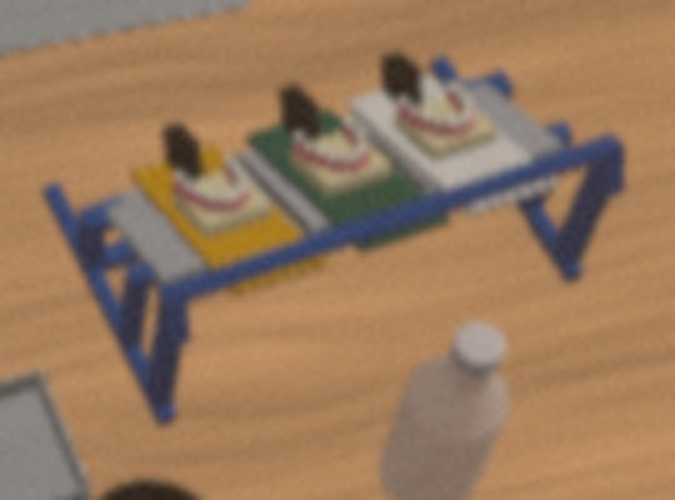

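View pics/1c.png

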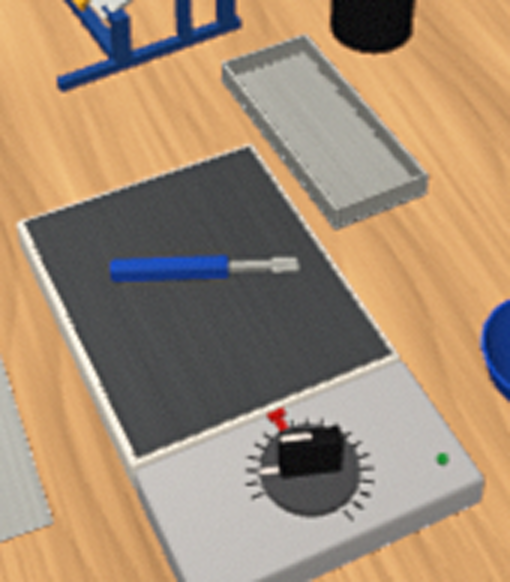

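View pics/1d.png

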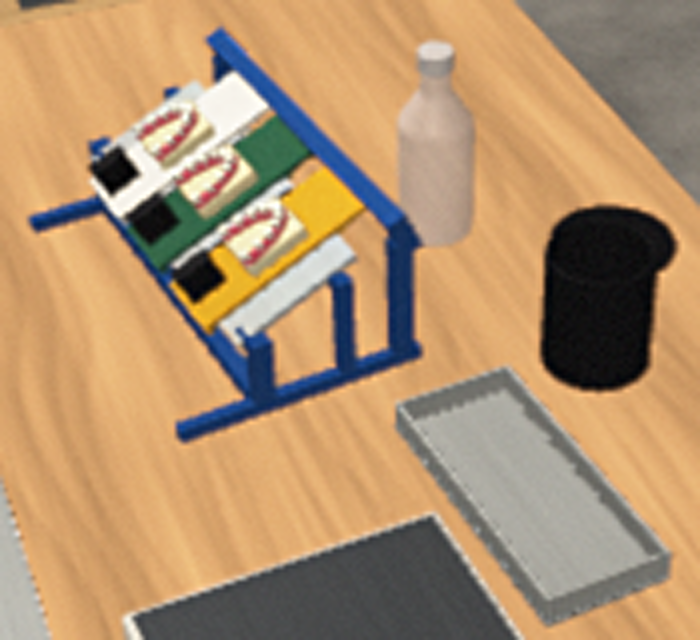

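```bash
python3 - <<'E'
from h import *
S=r.grab_frame("scene");D=r.grab_frame("side")
np.savez("cams.npz",**{a+k:f[k] for a,f in (("S",S),("D",D)) for k in("camera_matrix","cam_to_world")})
def s(p,ox,oy,k): return (p[0]+.5)/k+ox-.5,(p[1]+.5)/k+oy-.5
A=lambda p:s(p,105,135,4); B=lambda p:s(p,265,120,5); C=lambda p:s(p,170,190,3); E=lambda p:s(p,145,110,4)
def show(t,f,pts,z):
    P=np.array([atz(f,p,z) for p in pts]); print(t,np.round(P[:,:2]*1000).tolist(),"lens",np.round(1000*np.linalg.norm(np.roll(P,-1,0)-P,axis=1)).tolist()," mean",np.round(P.mean(0)[:2]*1000,1)); return P
show("bed S",S,[A(p) for p in[(168,110),(457,40),(520,243),(210,322)]],.03)
show("bed D",D,[C(p) for p in[(135,465),(22,222),(250,148),(395,355)]],.03)
show("panel S",S,[A(p) for p in[(28,150),(168,112),(213,330),(70,370)]],.03)
show("tray top S",S,[A(p) for p in[(417,317),(672,238),(712,335),(450,420)]],.024)
show("tray top D",D,[C(p) for p in[(333,212),(222,68),(307,37),(428,180)]],.024)
show("spat S",S,[A(p) for p in[(364,100),(347,195),(336,250)]],.04)
show("spat D",D,[C(p) for p in[(111,268),(228,265),(298,264)]],.04)
# keeper ends, base rails
show("keeper S",S,[B(p) for p in[(165,290),(620,145)]],.12)
show("keeper D",D,[E(p) for p in[(403,228),(215,38)]],.12)
show("rail S",S,[B(p) for p in[(50,187),(165,418)]],.006)
show("rail D",D,[E(p) for p in[(182,432),(418,352)]],.006)
show("rail far S",S,[B(p) for p in[(570,275)]],.006)
show("rail far D",D,[E(p) for p in[(35,220)]],.006)
E
```

```text
bed S [[418.0, -290.0], [404.0, -49.0], [606.0, -38.0], [619.0, -280.0]] lens [242.0, 203.0, 242.0, 202.0]  mean [ 511.9 -164.1]
bed D [[419.0, -297.0], [404.0, -53.0], [604.0, -42.0], [622.0, -280.0]] lens [244.0, 200.0, 239.0, 203.0]  mean [ 512.1 -168.1]
panel S [[431.0, -404.0], [420.0, -291.0], [627.0, -278.0], [635.0, -386.0]] lens [114.0, 207.0, 108.0, 205.0]  mean [ 528.1 -339.7]
tray top S [[648.0, -127.0], [626.0, 79.0], [714.0, 87.0], [737.0, -118.0]] lens [207.0, 89.0, 206.0, 90.0]  mean [681.5 -19.7]
tray top D [[641.0, -130.0], [621.0, 70.0], [710.0, 82.0], [729.0, -126.0]] lens [201.0, 90.0, 209.0, 88.0]  mean [674.9 -26.1]
spat S [[453.0, -134.0], [538.0, -161.0], [585.0, -177.0]] lens [90.0, 50.0, 140.0]  mean [ 525.5 -157.1]
spat D [[454.0, -134.0], [537.0, -164.0], [587.0, -183.0]] lens [89.0, 53.0, 142.0]  mean [ 525.8 -160.4]
keeper S [[642.0, 147.0], [606.0, 443.0]] lens [298.0, 298.0]  mean [624.  294.6]
keeper D [[654.0, 142.0], [610.0, 442.0]] lens [303.0, 303.0]  mean [632.  291.9]
rail S [[479.0, 124.0], [666.0, 149.0]] lens [188.0, 188.0]  mean [572.5 136.7]
rail D [[483.0, 123.0], [666.0, 145.0]] lens [183.0, 183.0]  mean [574.5 133.9]
rail far S [[625.0, 433.0]] lens [0.0]  mean [624.8 433.2]
rail far D [[444.0, 413.0]] lens [0.0]  mean [443.9 413.1]
```

```bash
cat >> h.py <<'E'
from scipy.spatial.transform import Rotation as R
def state():
    o=r.get_obs(); M=R.from_rotvec(o["orientation"]).as_matrix(); return o,M
def st():
    o,M=state(); print("t",round(o["clock"],2),"tcp",np.round(o["tcp_pos"]*1000,1),"x",np.round(M[:,0],3),"y",np.round(M[:,1],3),"F",np.round(o["contact_force"],1),"w",round(o["grip_width"]*1000,1),"q",np.round(o["joints"],2))
def go(P,xang=None):
    """P target tcp (m), xang: wanted heading (deg) of tool x in world (mod 180 both shown)"""
    o,M=state(); d=M.T@(np.array(P)-o["tcp_pos"])*100
    print("d tool cm (before spin)",np.round(d,2))
    if xang is not None:
        cur=np.degrees(np.arctan2(M[1,0],M[0,0])); a=(xang-cur+90)%180-90
        # tool y down => +spin about y turns heading cw
        print("heading",round(cur,1),"spin",round(-a,1),"or",round(-a+(180 if a>0 else -180),1))
E
python3 - <<'E'
from h import *
st()
S=r.grab_frame("scene");D=r.grab_frame("side")
print(S["cam_to_world"][:3,3],D["cam_to_world"][:3,3])
print("mug base S",atz(S,(294,252),0),"D",atz(D,(294,205),0), "D top",atz(D,(296,166),.095))
print("bottle D base",atz(D,(254,170),0),"S top", atz(S,(360,189),.16))
print("bowl S",atz(S,(144,242),.05),"D",atz(D,(354,303),.05))
go((.53,-.159,.2),90)
E
```

```text
t 1.8 tcp [164.3 654.7 245.3] x [0.243 0.97  0.   ] y [-0.  0. -1.] F [0.5 0.6 0.5] w 85.5 q [-1.43  0.48  0.02  1.56 -0.01  1.11 -0.08]
[ 1.25583553 -0.12119589  1.16596772] [ 0.29224888 -0.82884032  0.84557092]
mug base S [0.81747158 0.09496453 0.        ] D [0.77509374 0.07278211 0.        ] D top [0.80079774 0.12507658 0.095     ]
bottle D base [0.73285421 0.27504142 0.        ] S top [0.74085394 0.29262827 0.16      ]
bowl S [ 0.70825915 -0.32345892  0.05      ] D [ 0.72370245 -0.32326874  0.05      ]
d tool cm (before spin) [-70.03   4.53 -55.28]
heading 75.9 spin -14.1 or 165.9
```

>>> send_rows([
  [0,0,0,5.4,0.6],
  [-2.88,0,-4.26,0,0.6],
  [-2.88,0,-4.26,0,0.6],
  [-2.88,0,-4.26,0,0.6],
  [-2.88,0,-4.26,0,0.6],
  [-2.88,0,-4.26,0,0.6],
  [-2.88,0,-4.26,0,0.6],
  [-2.88,0,-4.26,0,0.6],
  [-2.88,0,-4.26,0,0.6],
  [-2.88,0,-4.26,0,0.6],
  [-2.88,0,-4.26,0,0.6],
  [-2.88,0,-4.26,0,0.6],
], force=40)

```text
clock: 3.4
tcp_pos: [0.5013, 0.1985, 0.2456]
orientation: [-1.351, -0.956, 0.955]
contact_force: [0.4, 0.6, -0.0]
grip_width: 0.0516
```

```bash
python3 - <<'E'
from h import *
st()
crop("wrist","pics/2w.png",0,0,512,384,1.5)
st()
E
```

```text
t 3.4 tcp [501.3 198.5 245.6] x [0.333 0.943 0.001] y [ 0.001  0.001 -1.   ] F [ 0.4  0.6 -0. ] w 51.6 q [-0.73  0.25  0.28  1.9  -0.08  1.    0.82]
t 3.45 tcp [505.4 191.  246. ] x [ 0.342  0.94  -0.001] y [ 0.004 -0.003 -1.   ] F [ 4.  -5.1  0.2] w 51.3 q [-0.72  0.26  0.29  1.9  -0.08  1.    0.82]
```

View pics/2w.png

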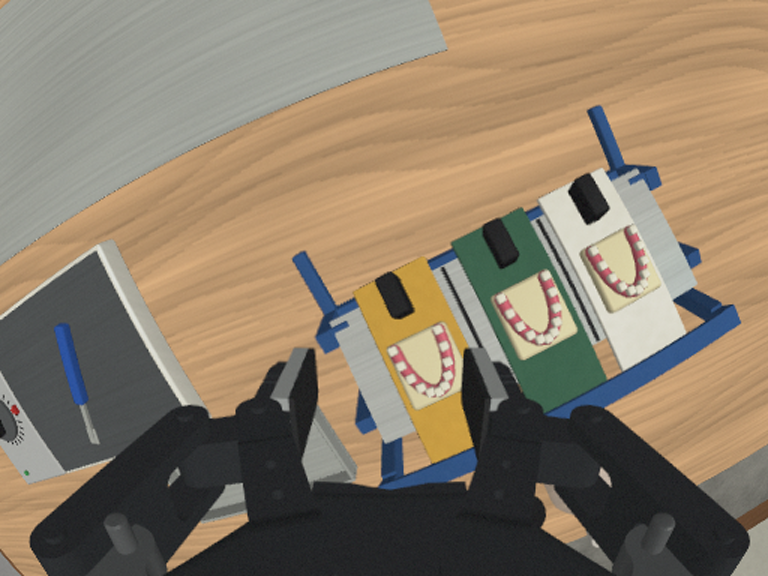

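The wrist view shows the three plates clearly: ribs at (397,295), (500,243) and (588,198) px at 1.5×. The spatula is still on the bed. I'll take a second picture, now settled, to fit the rack pose.

```bash
python3 - <<'E'
from h import *
for i in range(3): f=r.grab_frame("wrist")
np.savez("w1.npz",**f)
cv2.imwrite("pics/3w.png",cv2.resize(f["image"][60:330,180:512,::-1],None,fx=2.2,fy=2.2,interpolation=cv2.INTER_CUBIC))
st()
E
```

```text
t 3.6 tcp [500.7 199.  245.4] x [0.336 0.942 0.   ] y [ 0.  0. -1.] F [-0.5  0.9 -0.2] w 51.4 q [-0.73  0.25  0.28  1.9  -0.08  1.    0.82]
```

View pics/3w.png

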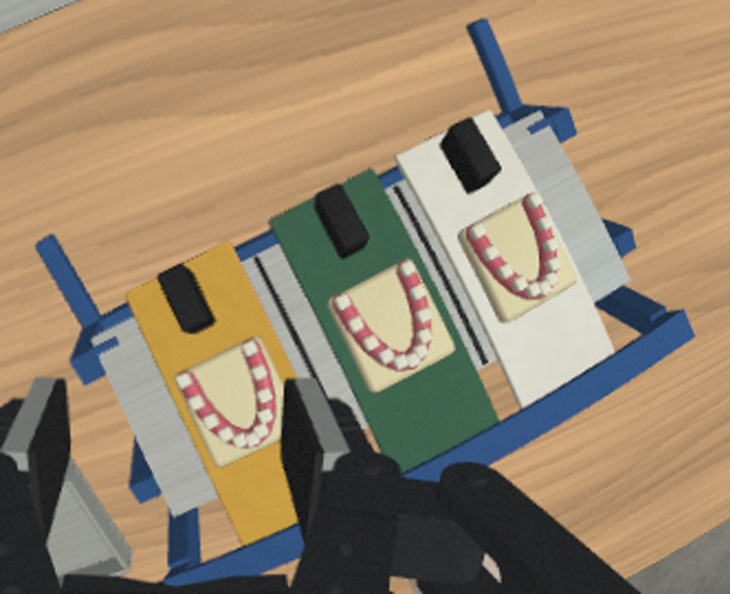

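```bash
cat > fit.py <<'E'
from h import *
from scipy.optimize import least_squares
f=dict(np.load("w1.npz"))
a=np.radians(25);u=np.array([np.cos(a),0,np.sin(a)]);n=np.array([-np.sin(a),0,np.cos(a)])
L=np.array([60,0,100.])
def plate2rack(p,y0,s=39.5): # mm
    return L+np.array([0,y0,0])+(p[0]-s)*u+p[1]*np.array([0,1,0])+p[2]*n
def r2w(P,q): # q x,y mm,yaw deg
    c,s=np.cos(np.radians(q[2])),np.sin(np.radians(q[2])); P=np.asarray(P)
    return np.array([q[0]+c*P[0]-s*P[1],q[1]+s*P[0]+c*P[1],P[2]])/1000
obs={(-80,-30):(127,291),(-80,30):(232,243),(0,-30):(270,214),(0,30):(375,169),(80,-30):(396,157),(80,30):(491,111)}
px=lambda p:np.array([(p[0]+.5)/2.2+180-.5,(p[1]+.5)/2.2+60-.5])
def res(q):
    e=[]
    for (y0,s),p in obs.items():
        # y corner: +30 is left
        e.append(proj(f,r2w(plate2rack((-75,s,6),y0),q),True)[0]-px(p))
    return np.concatenate(e)
if __name__=="__main__":
    s=least_squares(res,[580,285,7.5]); print(s.x,np.round(s.fun,2))
    # independent: keeper ends & rail ends
    for z,p in ((.006,(50,240)),(.006,(480,25))): print("rail end",atz(f,px(p),z,True)*1000)
    for t,p in (("wL",(396,157)),("wR",(491,111))): pass
    for y0 in (-80,0,80): print(y0,"rib top centre",np.round(r2w(plate2rack((-55,0,34),y0),s.x)*1000,1), proj(f,r2w(plate2rack((-55,0,34),y0),s.x),True)*1)
E
python3 fit.py
```

```text
[547.5291865  279.20063687   7.3826385 ] [-2.01  1.01 -1.38 -1.31 -2.26  3.74 -1.66  0.37  4.25 -1.74  4.28 -1.86]
rail end [484.22959683 126.50968244   6.        ]
rail end [445.08104638 410.04212732   6.        ]
-80 rib top centre [518.1 194.7  90.9] [[262.24811312 195.04195563]]
0 rib top centre [507.8 274.1  90.9] [[334.43852328 159.39830949]]
80 rib top centre [497.6 353.4  90.9] [[401.43714413 126.08744958]]
```

```bash
python3 - <<'E'
from fit import *
def res2(q,k=None):
    e=[]
    for (y0,s),p in obs.items():
        e.append(proj(f,r2w(plate2rack((-75,s,6),y0),q[:3])+[0,0,q[3]/1000],True)[0]-px(p))
    return np.concatenate(e)
s=least_squares(res2,[580,285,7.5,0]); print(s.x,np.round(s.fun,2))
for y0 in(-80,0,80):
    def r3(q):
        return np.concatenate([proj(f,r2w(plate2rack((-75,ss,6),y0),[q[0],q[1],q[2]]),True)[0]-px(obs[(y0,ss)]) for ss in(-30,30)])
    s=least_squares(r3,[547,279,7.5]); print(y0,s.x,np.round(s.fun,2))
E
```

```text
[550.34507885 281.14408144   7.4352508  -13.72456337] [ 1.34 -0.7   0.05 -2.11 -1.51  3.27 -2.92  0.84  2.38 -0.99  0.9  -0.43]
-80 [551.19260856 279.66299155   5.4507908 ] [-0.74  0.38  0.73 -0.34]
0 [546.34096067 279.57868576   4.30179878] [-0.8   0.33  0.86 -0.32]
80 [547.78499796 273.3089769    7.22079952] [-0.27  0.11  0.31 -0.12]
```

```bash
cat > ov.py <<'E'
from fit import *
def overlay(f,img,ox,oy,k,polys,fish,out):
    im=img.copy()
    for P,c in polys:
        P=np.array(P); Q=np.concatenate([np.linspace(P[i],P[(i+1)%len(P)],20) for i in range(len(P))])
        q=(proj(f,Q,fish)-[ox,oy]+.5)*k-.5
        cv2.polylines(im,[np.round(q*8).astype(np.int32)],True,c,1,cv2.LINE_AA,3)
    cv2.imwrite(out,im)
def rackpolys(q,dy=(0,0,0)):
    out=[]
    for y0,d in zip((-80,0,80),dy):
        W=lambda x,y,z:r2w(plate2rack((x,y,z),y0+d),q)
        out.append(([W(-75,-30,6),W(-75,30,6),W(80,30,6),W(80,-30,6)],(0,0,255)))
        out.append(([W(-70,-7,34),W(-70,7,34),W(-40,7,34),W(-40,-7,34)],(255,0,255)))
    kb=lambda s,y,h:r2w(L+s*u+np.array([0,y,0])+h*n,q)
    out.append(([kb(26,-150,15),kb(26,150,15),kb(42,150,15),kb(42,-150,15)],(0,255,0)))
    out.append(([r2w((60,-130,100),q),r2w((60,130,100),q),r2w((-32,130,57),q),r2w((-32,-130,57),q)],(0,255,255)))
    return out
E
python3 - <<'E'
from ov import *
im=cv2.imread("pics/3w.png")
overlay(f,im,180,60,2.2,rackpolys([547.5,279.2,7.4]),True,"pics/4o.png")
for n,b,o in(("scene",(265,120,5),"5s"),("side",(145,110,4),"5d")):
    F=r.grab_frame(n); i=cv2.imread("pics/1b.png" if n=="scene" else "pics/1d.png")
    overlay(F,i,*b,rackpolys([547.5,279.2,7.4]),False,f"pics/{o}.png")
E
```

```text
(no output)
```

View pics/4o.png

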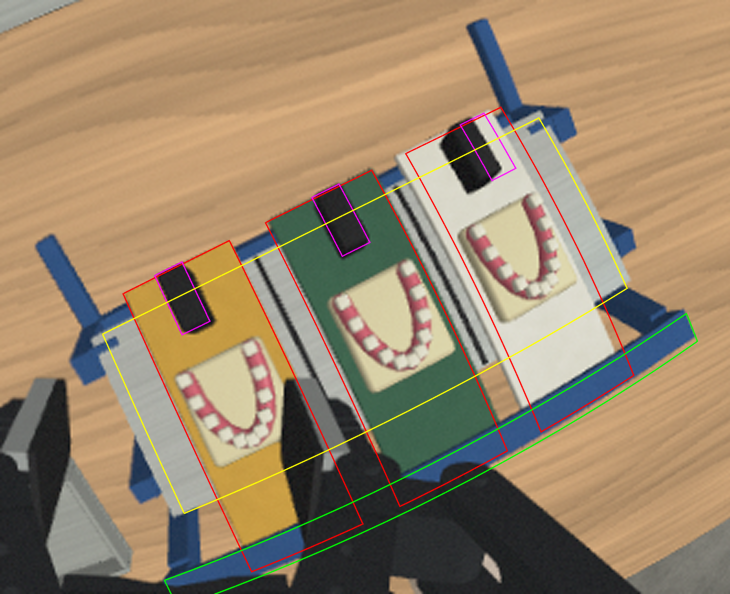

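View pics/5s.png

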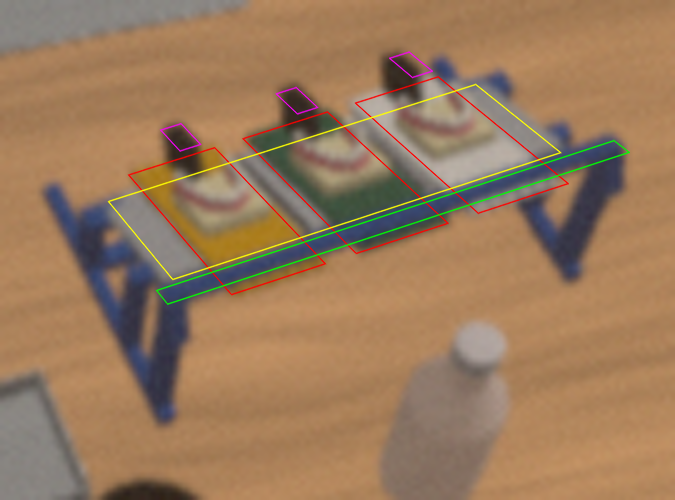

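View pics/5d.png

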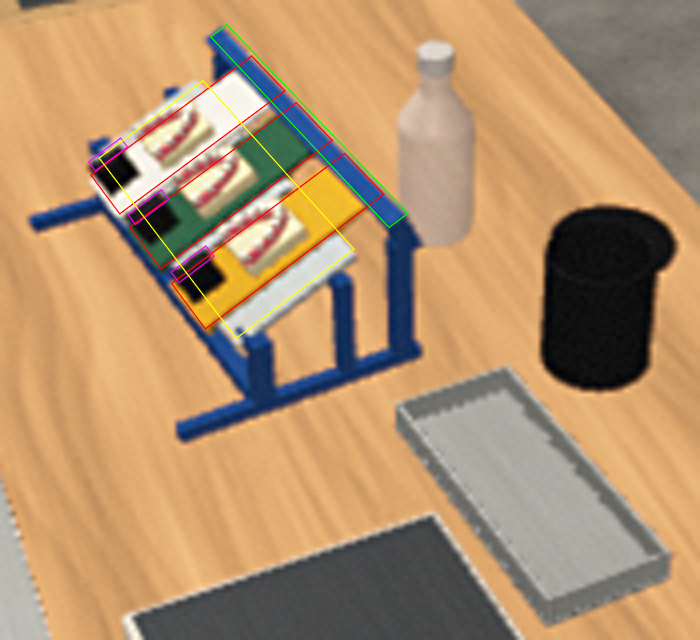

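>>> send_rows([
  [-4.7,0.3,-2.7,0,0.6],
  [-4.7,0.3,-2.7,0,0.6],
  [-4.7,0.3,-2.7,0,0.6],
  [-4.7,0.3,-2.7,0,0.6],
  [-4.7,0.3,-2.7,0,0.6],
  [-4.7,0.3,-2.7,0,0.6],
  [-4.7,0.3,-2.7,0,0.6],
  [0,0,0,0,0.6],
  [0,0,0,0,0.6],
])

```text
clock: 4.82
tcp_pos: [0.569, -0.1714, 0.224]
orientation: [-1.349, -0.957, 0.956]
contact_force: [0.5, 0.7, 0.6]
grip_width: 0.0512
```

```bash
python3 - <<'E'
from h import *
f=r.grab_frame("wrist"); np.savez("w2.npz",**f)
cv2.imwrite("pics/6w.png",cv2.resize(f["image"][:,:,::-1],None,fx=1.5,fy=1.5,interpolation=cv2.INTER_CUBIC))
st()
print([(np.round(d["rect"]).tolist(),round(d["p"],2)) for d in r.recognise("wrist","spatula")])
E
```

```text
t 4.88 tcp [ 569.1 -170.8  224.1] x [0.33  0.944 0.001] y [-0.     0.001 -1.   ] F [-0.6 -0.1 -0.7] w 51.6 q [-0.15  0.39  0.44  1.8  -0.19  1.    1.6 ]
[([248.0, 59.0, 264.0, 193.0], 0.69)]
```

View pics/6w.png

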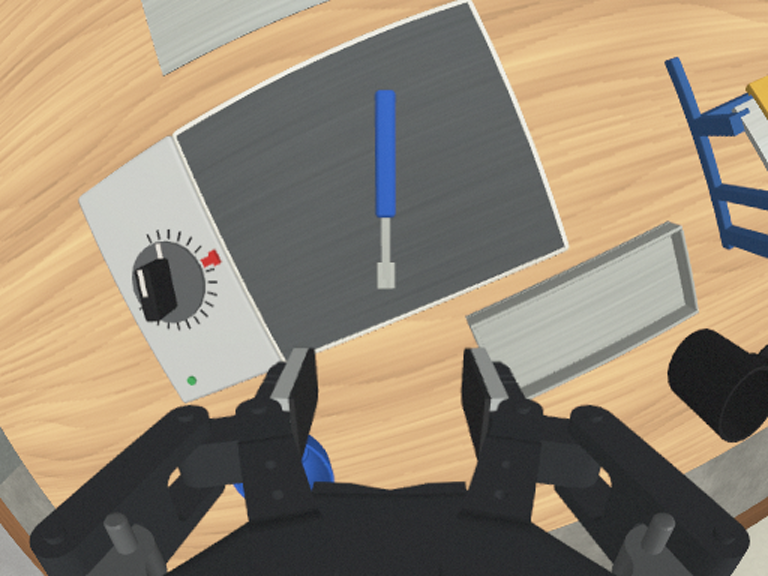

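The spatula lies vertically in this view: handle end at (385,91), handle/blade joint at (385,216), blade tip at (386,289). The bed's corners, the dial, the red rider at (211,258) and the tray are all visible too.

```bash
python3 - <<'E'
from h import *
f=dict(np.load("w2.npz"))
px=lambda p:((p[0]+.5)/1.5-.5,(p[1]+.5)/1.5-.5)
def m(t,pts,z):
    P=np.array([atz(f,px(p),z,True) for p in pts])*1000; print(t,np.round(P[:,:2],1).tolist(),"len",np.round(np.linalg.norm(np.roll(P,-1,0)-P,axis=1),1),"mean",np.round(P.mean(0)[:2],1))
    d=np.diff(P,axis=0); print("   ang",np.round(np.degrees(np.arctan2(d[:,1],d[:,0])),1))
m("spat",[(385,91),(385,216)],.044)
m("tip",[(386,289)],.033)
m("bed dark",[(178,134),(468,3),(565,245),(286,358)],.03)
m("tray top",[(467,318),(679,222),(696,311)],.024)
m("dial disc c, rider tip, pointer tip",[(169,282),(206,264),(159,243)],.035)
E
```

```text
spat [[456.0, -133.6], [537.9, -162.6]] len [86.9 86.9] mean [ 496.9 -148.1]
   ang [-19.5]
tip [[591.0, -180.8]] len [0.] mean [ 591.  -180.8]
   ang []
bed dark [[422.4, -289.9], [407.6, -52.9], [604.6, -38.6], [620.0, -277.4]] len [237.5 197.4 239.3 198. ] mean [ 513.6 -164.7]
   ang [ 93.6   4.1 -86.3]
tray top [[637.6, -129.3], [620.9, 76.0], [710.5, 84.1]] len [206.   89.9 225.5] mean [656.3  10.3]
   ang [94.6  5.1]
dial disc c, rider tip, pointer tip [[526.8, -343.5], [525.1, -305.3], [494.8, -337.6]] len [38.2 44.3 32.6] mean [ 515.5 -328.8]
   ang [  92.6 -133.1]
```

>>> send_rows([
  [-0.12,0,3.3,0,0.5],
  [-0.12,2,3.3,0,0.5],
  [0,4,0,0,0.5],
  [0,4,0,0,0.5],
  [0,4,0,0,0.5],
  [0,2,0,0,0.5],
  [0,1.1,0,0,0.5],
  [0,0,0,0,0.5],
  [0,0,0,0,0.5],
])

```text
clock: 6.05
tcp_pos: [0.5066, -0.1535, 0.0542]
orientation: [-1.352, -0.957, 0.955]
contact_force: [-0.3, 0.1, 0.6]
grip_width: 0.0423
```

```bash
python3 - <<'E'
from h import *
f=r.grab_frame("wrist")
cv2.imwrite("pics/7w.png",f["image"][:,:,::-1])
st()
E
```

```text
t 6.1 tcp [ 506.6 -153.6   54.3] x [0.333 0.943 0.001] y [ 0.002 -0.    -1.   ] F [-0.1  0.4 -0.1] w 42.7 q [-0.09  0.53  0.34  2.07 -0.31  0.59  1.69]
```

View pics/7w.png

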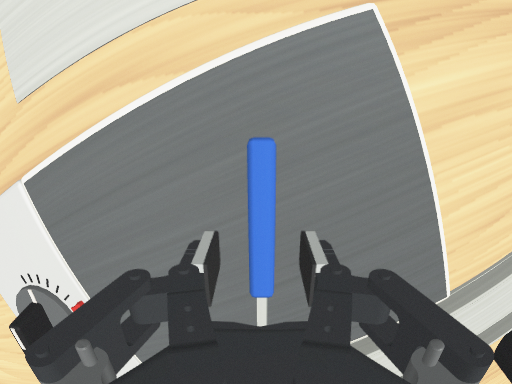

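The spatula handle is centred between the pads (261 px against 259). I'll lower the last 7 mm, close and lift.

>>> send_rows([
  [0,0.7,0,0,0.5],
  [0,0,0,0,0.0],
  [0,0,0,0,0.0],
  [0,0,0,0,0.0],
  [0,0,0,0,0.0],
  [0,0,0,0,0.0],
  [0,-2,0,0,0.0],
  [0,-3,0,0,0.0],
  [0,-3,0,0,0.0],
  [0,-1,0,0,0.0],
], force=50)

```text
clock: 7.35
tcp_pos: [0.5066, -0.1538, 0.1376]
orientation: [-1.353, -0.957, 0.954]
contact_force: [-0.1, 0.1, -0.5]
grip_width: 0.0126
```

```bash
python3 - <<'E'
from h import *
f=r.grab_frame("wrist")
cv2.imwrite("pics/8w.png",f["image"][:,:,::-1])
st(); go((.674,-.0226,.13),5+0)
E
```

```text
t 7.4 tcp [ 506.7 -153.8  137.9] x [0.334 0.943 0.001] y [ 0.003 -0.    -1.   ] F [1.6 0.6 0.7] w 12.8 q [-0.16  0.4   0.41  2.02 -0.23  0.76  1.63]
d tool cm (before spin) [ 17.95   0.84 -11.4 ]
heading 70.5 spin 65.5 or -114.5
```

View pics/8w.png

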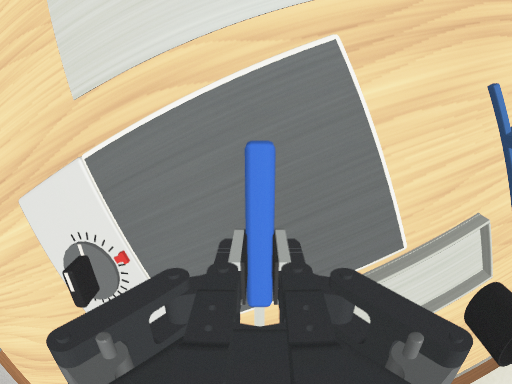

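>>> send_rows([
  [3.9,0,-2.14,0,0.0],
  [3.9,0,-2.14,0,0.0],
  [3.9,0,-2.14,0,0.0],
  [3.9,0,-2.14,0,0.0],
  [3.9,0,-2.14,0,0.0],
  [0,0,0,10,0.0],
  [0,0,0,10,0.0],
  [0,0,0,10,0.0],
  [0,0,0,10,0.0],
  [0,0,0,10,0.0],
  [0,0,0,10,0.0],
  [0,0,0,5.5,0.0],
])

```text
clock: 8.9
tcp_pos: [0.6709, -0.0053, 0.1343]
orientation: [-1.57, -0.064, 0.068]
contact_force: [0.0, -0.1, -0.7]
grip_width: 0.0123
```

>>> send_rows([
  [0,2,0,0,0.0],
  [0,2,0,0,0.0],
  [0,0,0,0,0.0],
  [0,0,0,0,0.0],
])

```text
clock: 9.4
tcp_pos: [0.6717, -0.0059, 0.096]
orientation: [-1.57, -0.069, 0.069]
contact_force: [0.4, 0.2, 1.1]
grip_width: 0.0125
```

```bash
python3 - <<'E'
from h import *
f=r.grab_frame("wrist");np.savez("w3.npz",**f)
cv2.imwrite("pics/9w.png",f["image"][:,:,::-1])
crop("scene","pics/9s.png",190,170,340,270,5)
st(); go((.6725,-.0056,.022),5)
E
```

```text
t 9.5 tcp [672.2  -5.8  96.9] x [0.996 0.088 0.001] y [ 0.001  0.    -1.   ] F [ 0.7 -0.2 -1.2] w 12.2 q [-0.51  0.72  0.64  1.71 -0.53  0.89  0.43]
d tool cm (before spin) [0.03 7.49 0.01]
heading 5.0 spin 0.0 or -180.0
```

View pics/9w.png

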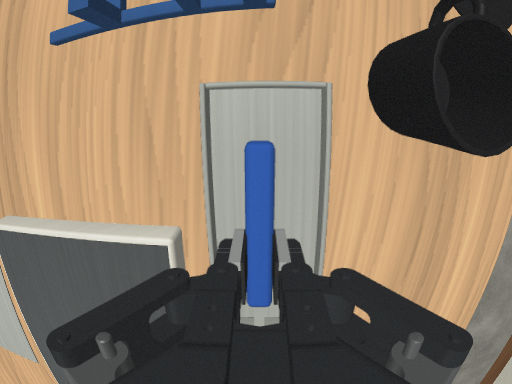

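View pics/9s.png

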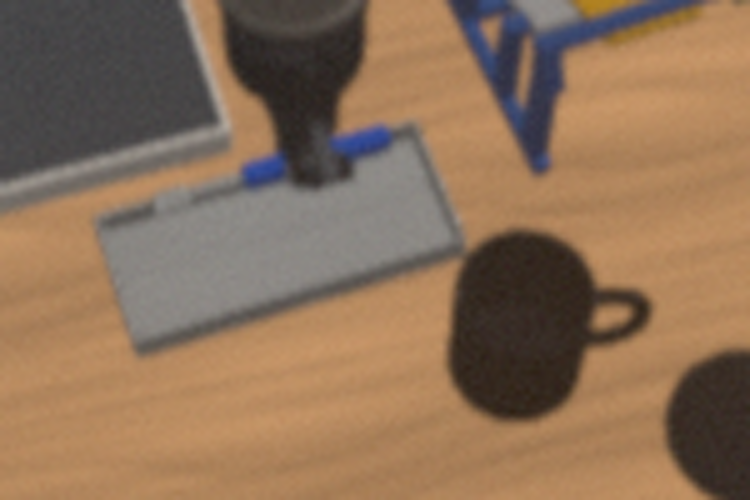

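The spatula is aligned over the tray in both views. I'll lower it and release.

>>> send_rows([
  [0,3,0,0,0.0],
  [0,2.5,0,0,0.0],
  [0,1.3,0,0,0.0],
  [0,0.6,0,0,0.0],
  [0,0,0,0,0.0],
  [0,0,0,0,0.3],
  [0,0,0,0,0.3],
  [0,0,0,0,0.3],
  [0,-3,0,0,0.3],
  [0,-4,0,0,0.4],
  [0,-5,0,0,0.4],
  [0,-5,0,0,0.4],
])

```text
clock: 11.0
tcp_pos: [0.6714, -0.0056, 0.1939]
orientation: [-1.57, -0.068, 0.069]
contact_force: [0.4, 0.8, 0.2]
grip_width: 0.0344
```

```bash
python3 - <<'E'
from h import *
f=r.grab_frame("wrist");np.savez("w3.npz",**f)
cv2.imwrite("pics/10w.png",f["image"][:,:,::-1])
crop("side","pics/10s.png",200,180,340,280,5)
st()
E
```

```text
t 11.1 tcp [675.   -6.5 198.8] x [0.996 0.087 0.01 ] y [ 0.01  0.   -1.  ] F [ 1.   0.2 -0.2] w 34.1 q [-0.56  0.61  0.72  1.64 -0.45  1.05  0.38]
```

View pics/10w.png

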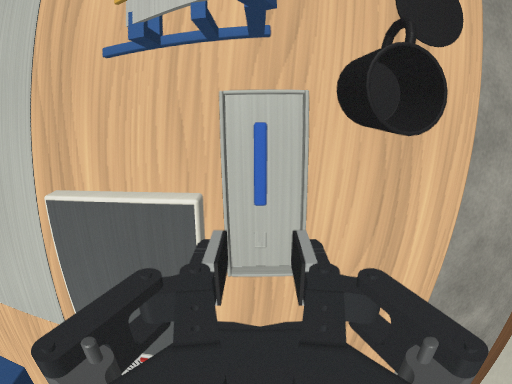

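View pics/10s.png

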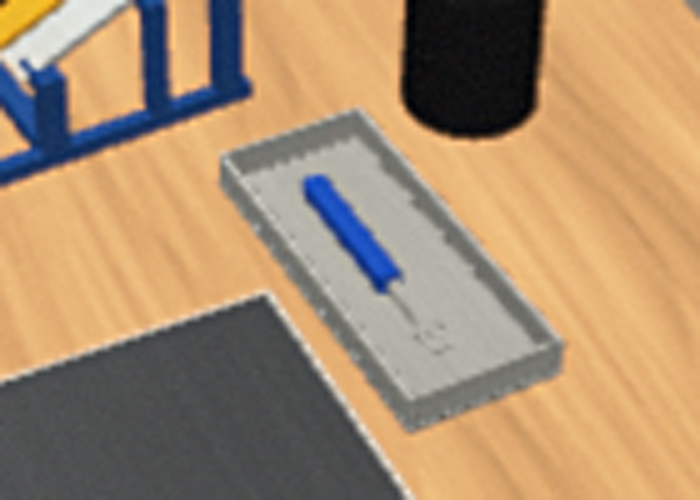

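The spatula lies flat in the tray. Next I'll turn to the rack heading and hover near the yellow plate.

>>> send_rows([
  [0,-0.3,0,-10.27,0.5],
  [0,-0.3,0,-10.27,0.5],
  [0,-0.3,0,-10.27,0.5],
  [0,-0.3,0,-10.27,0.5],
  [0,-0.3,0,-10.27,0.5],
  [0,-0.3,0,-10.27,0.5],
  [0,-0.3,0,-10.27,0.5],
  [0,0,0,-10.27,0.5],
  [0,0,0,-10.27,0.5],
])

```text
clock: 12.22
tcp_pos: [0.6713, -0.0056, 0.2128]
orientation: [-1.141, -1.308, 1.309]
contact_force: [-0.4, -0.4, -0.3]
grip_width: 0.0427
```

```bash
python3 - <<'E'
from h import *
st(); go((.56,.19,.22),97.4)
E
```

```text
t 12.22 tcp [671.3  -5.6 212.8] x [-0.135  0.991  0.   ] y [-0.001  0.    -1.   ] F [-0.4 -0.4 -0.3] w 42.7 q [-0.31  0.51  0.32  1.61 -0.18  1.04  1.77]
d tool cm (before spin) [20.89 -0.71  8.39]
heading 97.8 spin 0.4 or -179.6
```

>>> send_rows([
  [4.2,-0.2,1.7,0,0.5],
  [4.2,-0.2,1.7,0,0.5],
  [4.2,-0.2,1.7,0,0.5],
  [4.2,0,1.7,0,0.5],
  [4.1,0,1.6,0,0.5],
  [0,0,0,0,0.5],
  [0,0,0,0,0.5],
  [0,0,0,0,0.5],
])

```text
clock: 13.22
tcp_pos: [0.5619, 0.1891, 0.2192]
orientation: [-1.147, -1.302, 1.303]
contact_force: [0.1, -0.0, 0.1]
grip_width: 0.0428
```

```bash
python3 - <<'E'
from ov import *
f=r.grab_frame("wrist"); np.savez("w4.npz",**f)
im=cv2.resize(f["image"][40:330,60:460,::-1],None,fx=2,fy=2,interpolation=cv2.INTER_CUBIC)
cv2.imwrite("pics/11w.png",im)
overlay(f,im,60,40,2,rackpolys([549,279.2,7.6],(1,0,-6)),True,"pics/11o.png")
st()
E
```

```text
t 13.28 tcp [561.9 189.3 219.2] x [-0.127  0.992 -0.001] y [ 0.    -0.001 -1.   ] F [ 0.2 -0.2 -0. ] w 42.4 q [-0.65  0.38  0.28  1.8  -0.12  0.98  1.38]
```

View pics/11o.png

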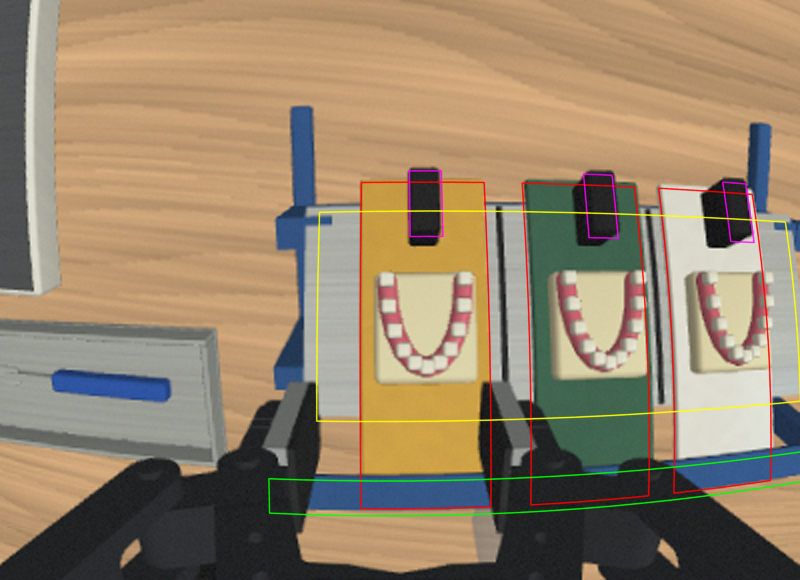

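The overlay matches within about 2 mm. The yellow rib is at (425,205) in this view.

```bash
python3 - <<'E'
from ov import *
q=[548,279.2,7.5]
for y in(-79,0,71):print(r2w(plate2rack((-55,0,27),y),q)*1000)
go(r2w(plate2rack((-55,0,27),-79),q),97.5)
E
```

```text
[521.57181612 196.0389757   84.53288452]
[511.26024694 274.36311975  84.53288452]
[501.99288729 344.75570491  84.53288452]
d tool cm (before spin) [ 1.19 13.47  3.92]
heading 97.3 spin -0.2 or 179.8
```

>>> send_rows([
  [0.6,0,2.0,0,0.5],
  [0.6,2,1.9,0,0.5],
  [0,4,0,0,0.5],
  [0,3,0,0,0.5],
  [0,0,0,0,0.5],
  [0,0,0,0,0.5],
])

```text
clock: 14.02
tcp_pos: [0.5221, 0.1973, 0.1303]
orientation: [-1.146, -1.305, 1.303]
contact_force: [0.1, 0.7, -0.0]
grip_width: 0.043
```

```bash
python3 - <<'E'
from ov import *
f=r.grab_frame("wrist")
im=cv2.resize(f["image"][100:384,80:440,::-1],None,fx=2,fy=2,interpolation=cv2.INTER_CUBIC)
overlay(f,im,80,100,2,rackpolys([548,279.2,7.5],(1,0,-9)),True,"pics/12o.png")
crop("side","pics/12d.png",145,110,320,230,4)
st(); go((.5216,.196,.0845),97.5)
E
```

```text
t 14.12 tcp [522.2 197.8 130.8] x [-0.129  0.992  0.001] y [ 0.002  0.001 -1.   ] F [-1.  -1.3  0.6] w 43.1 q [-0.67  0.43  0.25  1.95 -0.15  0.77  1.36]
d tool cm (before spin) [-0.17  4.63  0.1 ]
heading 97.4 spin -0.1 or 179.9
```

View pics/12o.png

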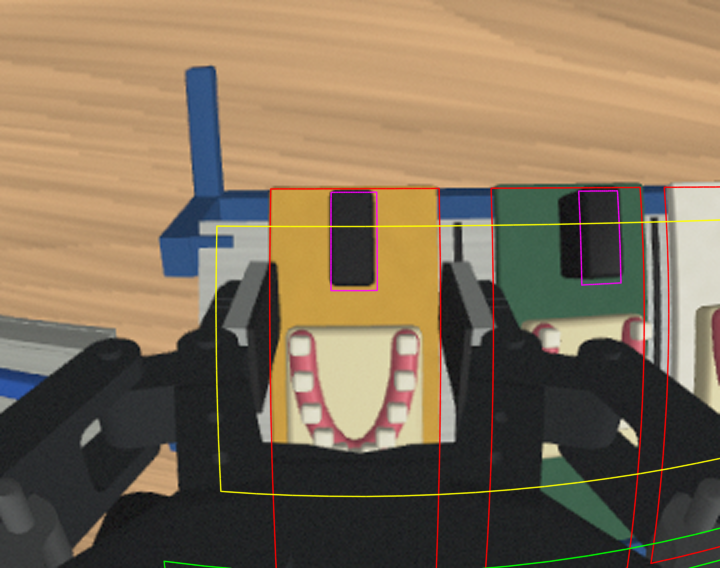

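View pics/12d.png

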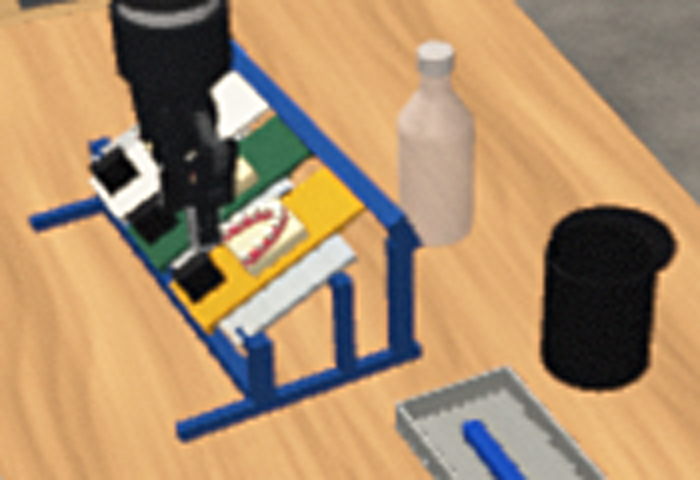

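The rib top (353,238) matches the model within 1 mm. I'll descend and close lightly, so the rib can turn between the pads.

>>> send_rows([
  [-0.2,2.5,0.1,0,0.5],
  [0,1.5,0,0,0.5],
  [0,0.6,0,0,0.5],
  [0,0,0,0,0.5],
  [0,0,0,0,0.0],
  [0,0,0,0,0.0],
  [0,0,0,0,0.0],
  [0,0,0,0,0.0],
  [0,0,0,0,0.0],
], force=30)

```text
clock: 15.25
tcp_pos: [0.5207, 0.1957, 0.0839]
orientation: [-1.145, -1.305, 1.303]
contact_force: [-1.4, -1.0, 6.3]
grip_width: 0.0136
```

```bash
python3 - <<'E'
from ov import *
st(); print(np.round(state()[0]["moment"],2)); go((.5216,.196,.0845),97.5)
E
```

```text
t 15.25 tcp [520.7 195.7  83.9] x [-0.129  0.992  0.001] y [ 0.001  0.001 -1.   ] F [-1.4 -1.   6.3] w 13.6 q [-0.65  0.5   0.23  1.98 -0.18  0.67  1.39]
[0.05 0.27 0.02]
d tool cm (before spin) [ 0.01 -0.05 -0.09]
heading 97.4 spin -0.1 or 179.9
```

>>> send_rows([
  [0,-0.71,0.09,0,0.0],
  [0,0,0,0,0],
  [0,-0.71,0.03,0,0.0],
  [0,0,0,0,0],
  [0,-0.71,-0.02,0,0.0],
  [0,0,0,0,0],
  [0,0,0,0,0],
])

```text
clock: 16.12
tcp_pos: [0.5198, 0.1956, 0.1049]
orientation: [-1.145, -1.305, 1.303]
contact_force: [-0.0, -0.7, -2.0]
grip_width: 0.0133
```

```bash
python3 - <<'E'
from ov import *
st(); print(np.round(state()[0]["moment"],2))
f=crop("side","pics/13d.png",145,100,320,220,4)
f=r.grab_frame("wrist");cv2.imwrite("pics/13w.png",f["image"][:,:,::-1])
E
```

```text
t 16.12 tcp [519.8 195.6 104.9] x [-0.13   0.992  0.   ] y [ 0.001  0.    -1.   ] F [-0.  -0.7 -2. ] w 13.3 q [-0.66  0.47  0.24  1.98 -0.16  0.72  1.38]
[0.05 0.15 0.01]
```

View pics/13d.png

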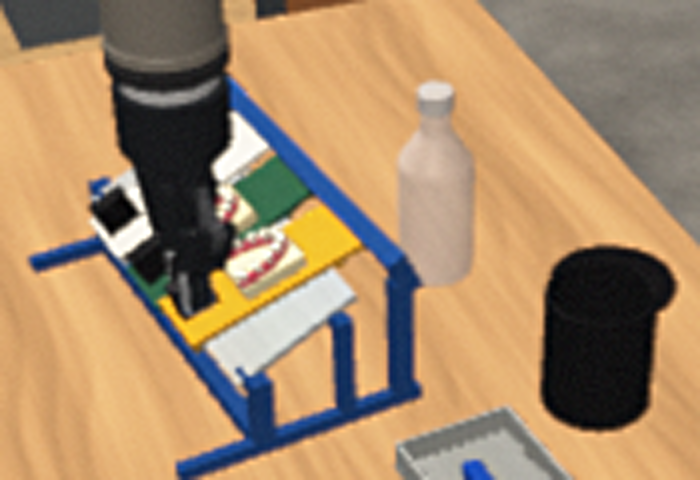

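View pics/13w.png

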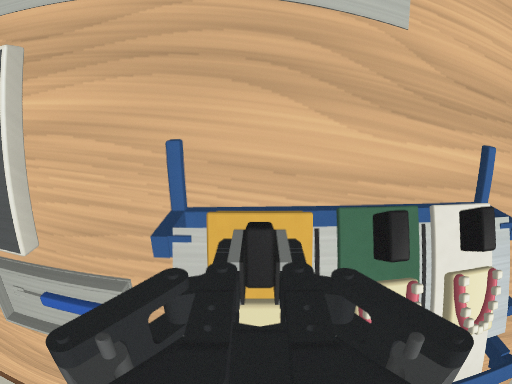

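The plate is tilting about the ledge with only about 2 N of force. I'll finish the tilt.

>>> send_rows([
  [0,-0.71,-0.07,0,0.0],
  [0,0,0,0,0],
  [0,-0.71,-0.12,0,0.0],
  [0,0,0,0,0],
  [0,-0.7,-0.17,0,0.0],
  [0,0,0,0,0],
  [0,0,0,0,0],
])

```text
clock: 17.1
tcp_pos: [0.5234, 0.196, 0.1261]
orientation: [-1.146, -1.305, 1.303]
contact_force: [-0.0, 0.0, -2.9]
grip_width: 0.0135
```

```bash
python3 - <<'E'
from ov import *
st(); print(np.round(state()[0]["moment"],2))
f=crop("side","pics/14d.png",160,120,280,210,6)
f=r.grab_frame("wrist");cv2.imwrite("pics/14w.png",f["image"][:,:,::-1]);np.savez("w14.npz",**f)
E
```

```text
t 17.1 tcp [523.4 196.  126.1] x [-0.13   0.992  0.   ] y [ 0.001  0.    -1.   ] F [-0.   0.  -2.9] w 13.5 q [-0.67  0.44  0.25  1.96 -0.15  0.76  1.37]
[-0.01  0.05  0.02]
```

View pics/14d.png

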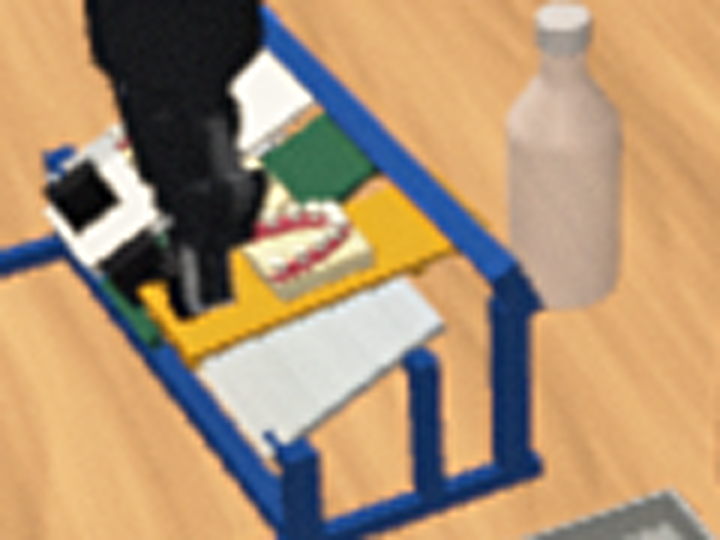

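View pics/14w.png

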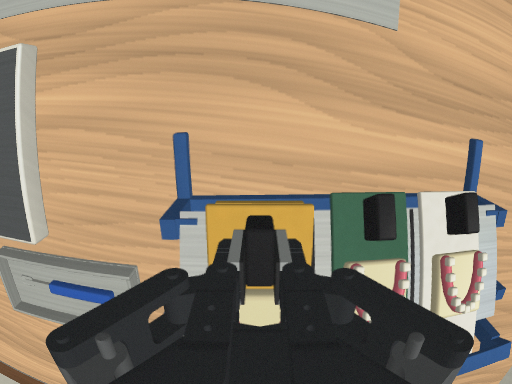

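```bash
cat >> ov.py <<'E'
def levelpoly(tcp,yaw,pitch,gx=-55,gz=27):
    """plate outline from TCP (mm), yaw deg (plate x heading), pitch deg (+ = nib end up)"""
    M=(R.from_euler('z',yaw,degrees=True)*R.from_euler('y',-pitch,degrees=True)).as_matrix()
    W=lambda x,y,z:(np.asarray(tcp)+M@np.array([x-gx,y,z-gz]))/1000
    return [([W(-75,-30,6),W(-75,30,6),W(80,30,6),W(80,-30,6)],(0,0,255)),([W(-75,-30,0),W(-75,30,0),W(80,30,0),W(80,-30,0)],(255,255,0)),([W(-26,-23,28),W(-26,23,28),W(24,23,28),W(24,-23,28)],(255,0,255))]
E
python3 - <<'E'
from ov import *
f=r.grab_frame("side"); im=cv2.imread("pics/14d.png")
t=state()[0]["tcp_pos"]*1000
overlay(f,im,160,120,6,levelpoly(t,7.5,0),False,"pics/14o.png")
f=r.grab_frame("scene"); im=cv2.resize(f["image"][120:220,265:400,::-1],None,fx=6,fy=6,interpolation=cv2.INTER_CUBIC)
overlay(f,im,265,120,6,levelpoly(t,7.5,0),False,"pics/14p.png")
E
```

```text
(no output)
```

View pics/14o.png

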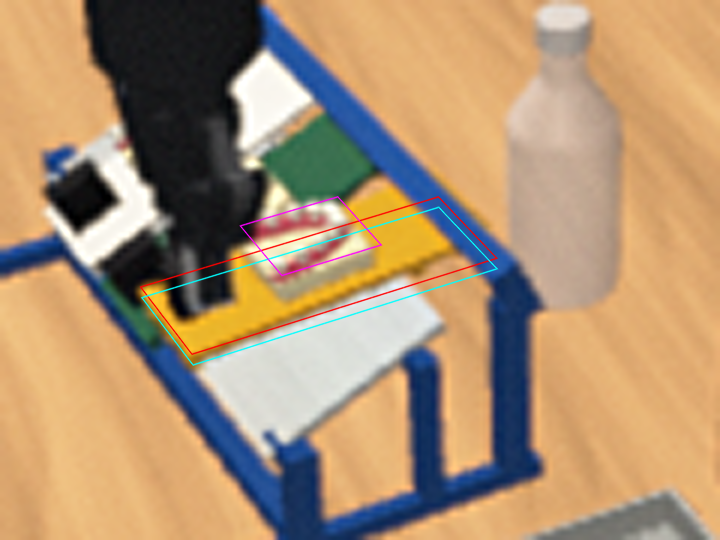

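View pics/14p.png

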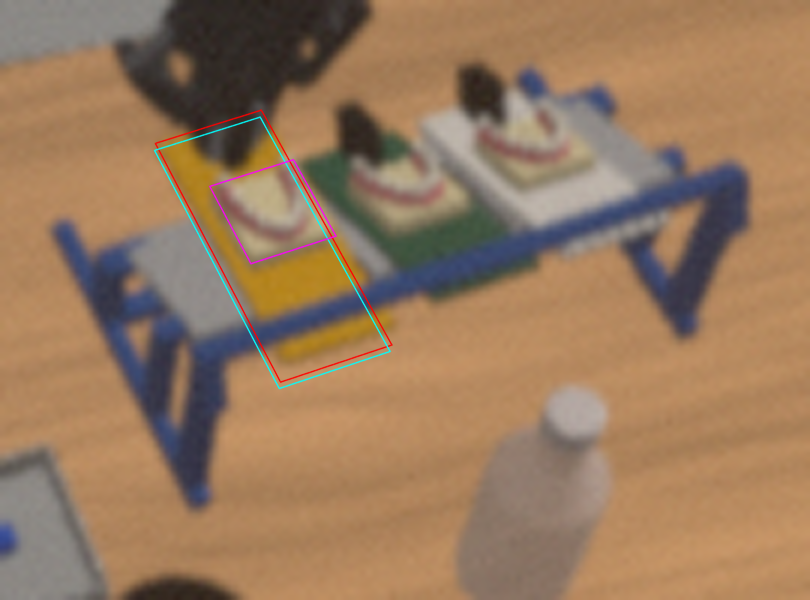

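```bash
python3 - <<'E'
from ov import *
f=r.grab_frame("side"); t=state()[0]["tcp_pos"]*1000
im0=cv2.resize(f["image"][130:200,170:260,::-1],None,fx=8,fy=8,interpolation=cv2.INTER_CUBIC)
P=levelpoly(t,7.5,5)[:1]; Q=levelpoly(t,7.5,9)[:1]
P=[(P[0][0],(0,0,255)),(Q[0][0],(255,0,255))]
q=[548,279.2,7.5]
kb=lambda s,y,h:r2w(L+s*u+np.array([0,y,0])+h*n,q)
P.append(([kb(26,-150,15),kb(26,150,15),kb(42,150,15),kb(42,-150,15)],(0,255,0)))
overlay(f,im0,170,130,8,P,False,"pics/15o.png")
E
```

```text
(no output)
```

View pics/15o.png

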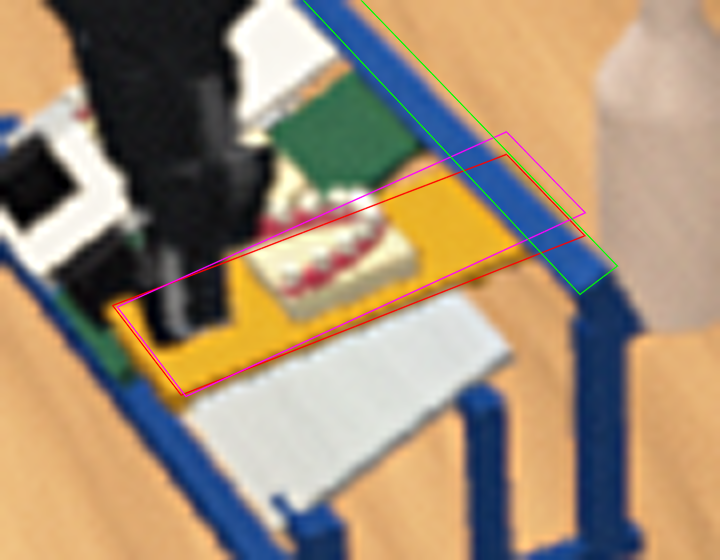

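The plate is pitched about 6.5° nib-up, so it stuck to the pads instead of pivoting. I'll ease the grip to 20 N so the nib end settles on the ledge.

>>> send_rows([
  [0,0,0,0,0],
  [0,0,0,0,0],
  [0,0,0,0,0],
], force=20)

```text
clock: 17.73
tcp_pos: [0.5229, 0.1959, 0.1258]
orientation: [-1.145, -1.304, 1.304]
contact_force: [0.5, 1.1, -2.8]
grip_width: 0.0132
```

```bash
cat > look.py <<'E'
from ov import *
import sys
o=state()[0]; st(); print("mom",np.round(o["moment"],2))
f=r.grab_frame("side"); t=o["tcp_pos"]*1000
im0=cv2.resize(f["image"][130:200,170:260,::-1],None,fx=8,fy=8,interpolation=cv2.INTER_CUBIC)
yaw=float(sys.argv[2]); gz=float(sys.argv[4]) if len(sys.argv)>4 else 27
P=[(levelpoly(t,yaw,float(a),gz=gz)[0][0],c) for a,c in zip(sys.argv[3].split(','),((0,0,255),(255,0,255)))]
overlay(f,im0,170,130,8,P,False,f"pics/{sys.argv[1]}.png")
E
python3 look.py 16 7.5 0,6
```

```text
t 17.73 tcp [522.9 195.9 125.8] x [-0.13   0.992  0.   ] y [ 0.  0. -1.] F [ 0.5  1.1 -2.8] w 13.2 q [-0.67  0.44  0.25  1.96 -0.15  0.76  1.37]
mom [-0.01  0.12  0.04]
```

View pics/16.png

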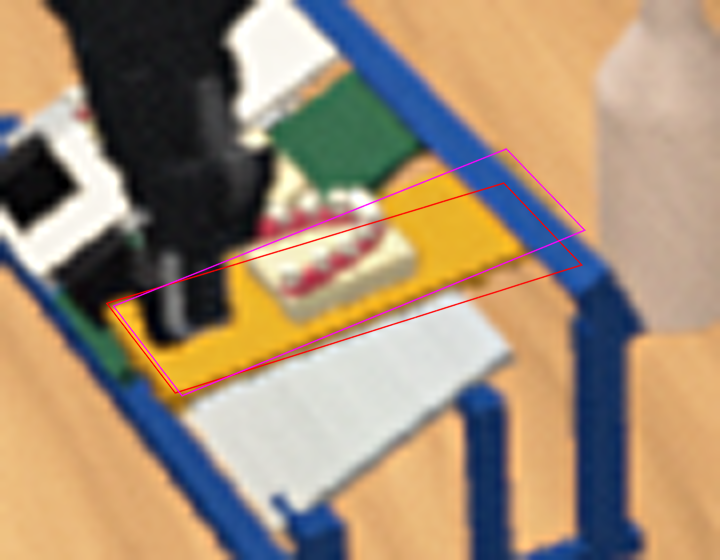

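The measurements fit the plate hanging between the grip and the keeper's front edge, with the nib already about 3 mm clear of the ledge. Raising further against the keeper (about 1 N) should level it.

>>> send_rows([
  [0,-0.3,0,0,0],
  [0,0,0,0,0],
  [0,-0.3,0,0,0],
  [0,0,0,0,0],
  [0,-0.3,0,0,0],
  [0,0,0,0,0],
  [0,0,0,0,0],
])

```text
clock: 18.65
tcp_pos: [0.523, 0.1959, 0.1349]
orientation: [-1.145, -1.304, 1.304]
contact_force: [0.9, -0.6, -3.2]
grip_width: 0.0134
```

```bash
python3 look.py 17 7.5 0,3
```

```text
t 18.65 tcp [523.  195.9 134.9] x [-0.13   0.992  0.   ] y [ 0.  0. -1.] F [ 0.9 -0.6 -3.2] w 13.4 q [-0.67  0.43  0.25  1.95 -0.15  0.78  1.37]
mom [-0.01  0.15 -0.05]
```

View pics/17.png

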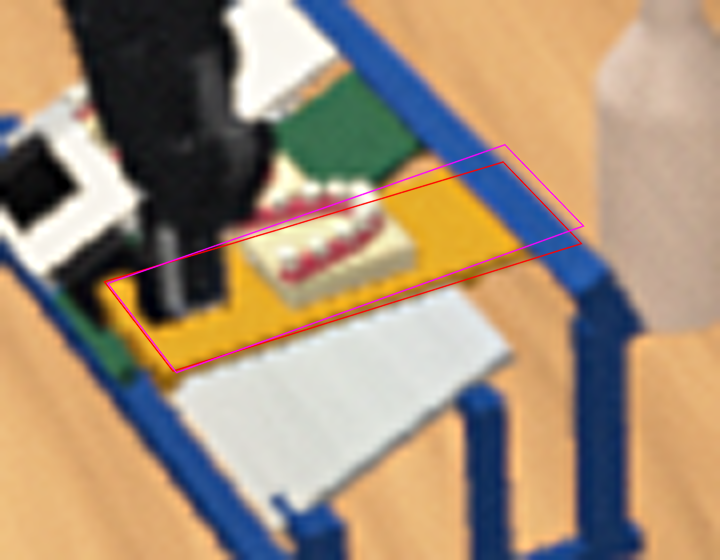

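Pitch is now about 3°. I'll raise 4 mm more, tighten, lower 2 mm and draw it out towards the low side.

>>> send_rows([
  [0,-0.25,0,0,0],
  [0,0,0,0,0],
  [0,-0.2,0,0,0],
  [0,0,0,0,0],
])

```text
clock: 19.2
tcp_pos: [0.5229, 0.1959, 0.1394]
orientation: [-1.145, -1.304, 1.304]
contact_force: [0.1, -0.4, -4.3]
grip_width: 0.0134
```

>>> send_rows([
  [0,0,0,0,0],
  [0,0,0,0,0],
  [0,0.2,0,0,0],
  [0,0,0,0,0],
  [0,0,0.5,0,0],
  [0,0,0.5,0,0],
  [0,0,0.5,0,0],
  [0,0,0,0,0],
], force=100)

```text
clock: 20.2
tcp_pos: [0.5075, 0.1939, 0.1373]
orientation: [-1.144, -1.304, 1.305]
contact_force: [0.1, -0.8, -2.8]
grip_width: 0.012
```

```bash
python3 look.py 18 7.5 0,3
```

```text
t 20.2 tcp [507.5 193.9 137.3] x [-0.13   0.992  0.   ] y [-0.  0. -1.] F [ 0.1 -0.8 -2.8] w 12.0 q [-0.68  0.4   0.25  1.98 -0.14  0.77  1.35]
mom [-0.01  0.12  0.03]
```

View pics/18.png

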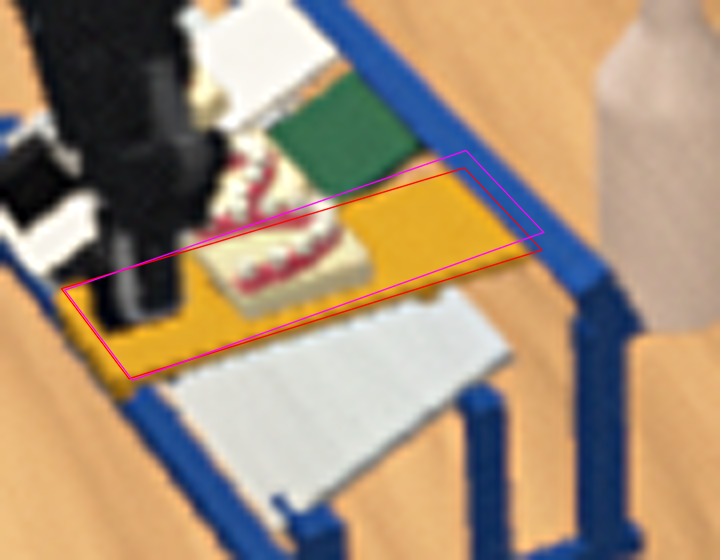

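It's sliding out freely. I'll keep drawing, then raise.

>>> send_rows([
  [0,0,0.8,0,0],
  [0,0,0.8,0,0],
  [0,0,1,0,0],
  [0,0,1,0,0],
  [0,0,1,0,0],
  [0,-1,0,0,0],
  [0,-2,0,0,0],
  [0,-2,0,0,0],
  [0,-2,0,0,0],
  [0,0,0,0,0],
  [0,0,0,0,0],
])

```text
clock: 21.62
tcp_pos: [0.4623, 0.1879, 0.207]
orientation: [-1.145, -1.304, 1.304]
contact_force: [0.3, 0.4, -4.3]
grip_width: 0.0117
```

```bash
python3 - <<'E'
from ov import *
st()
t=state()[0]["tcp_pos"]*1000
for n,b in(("side",(100,90,260,200)),("scene",(230,90,390,210))):
    f=r.grab_frame(n);im=cv2.resize(f["image"][b[1]:b[3],b[0]:b[2],::-1],None,fx=5,fy=5,interpolation=cv2.INTER_CUBIC)
    overlay(f,im,b[0],b[1],5,levelpoly(t,7.5,0),False,f"pics/19{n}.png")
f=r.grab_frame("wrist");cv2.imwrite("pics/19w.png",f["image"][:,:,::-1])
E
```

```text
t 21.62 tcp [462.3 187.9 207. ] x [-0.13   0.992 -0.   ] y [-0. -0. -1.] F [ 0.3  0.4 -4.3] w 11.7 q [-0.75  0.23  0.28  2.02 -0.08  0.89  1.27]
```

View pics/19side.png

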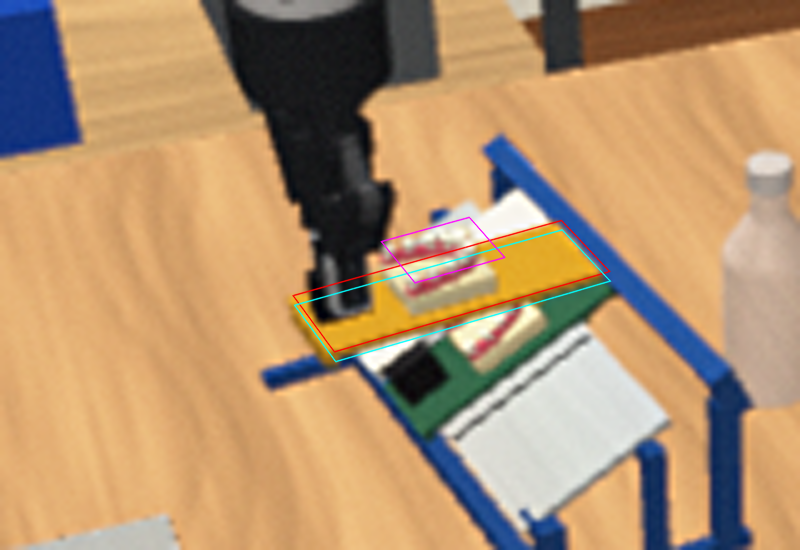

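View pics/19scene.png

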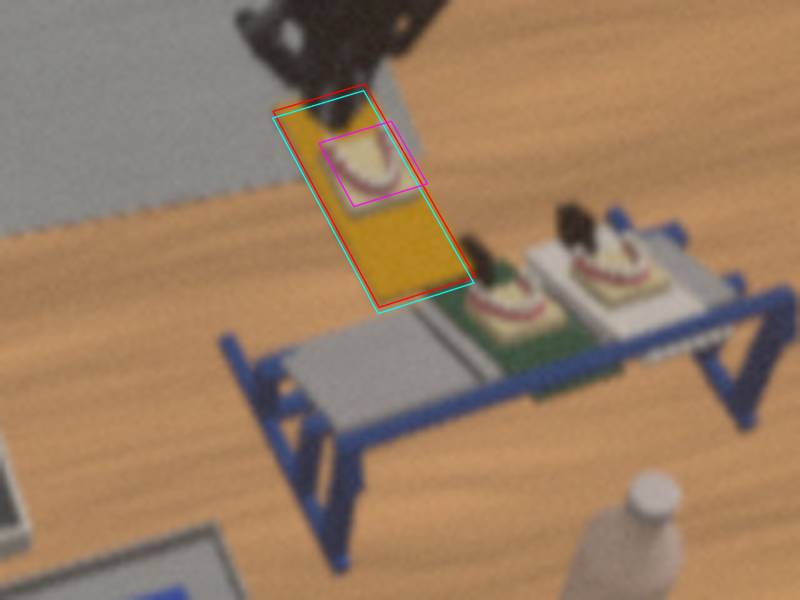

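View pics/19w.png

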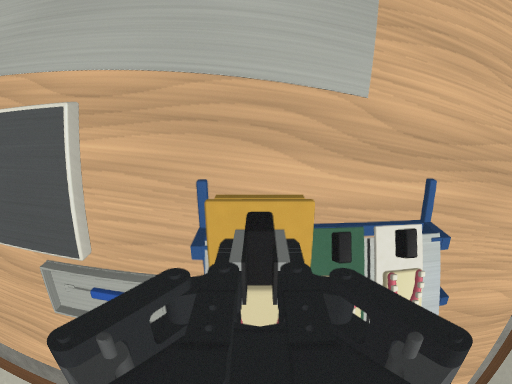

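The yellow plate is out, held nearly level (nib about 2° up). I'll carry it to the far (-y) place on the bed.

>>> send_rows([
  [0,0,0,3.8,0],
  [-3,0,0.2,0,0],
  [-4.5,0,0.3,0,0],
  [-4.5,0,0.3,0,0],
  [-4.5,0,0.3,0,0],
  [-4.5,0,0.3,0,0],
  [-4.5,0,0.3,0,0],
  [-4.5,0,0.3,0,0],
  [-4.5,0,0.3,0,0],
  [-4.5,0,0.3,0,0],
  [-3.75,0,0.3,0,0],
  [0,0,0,0,0],
])

```text
clock: 23.28
tcp_pos: [0.4596, -0.2439, 0.2069]
orientation: [-1.182, -1.25, 1.254]
contact_force: [0.7, 0.7, -2.1]
grip_width: 0.012
```

>>> send_rows([
  [0,3,0,0,0],
  [0,4,0,0,0],
  [0,4,0,0,0],
  [0,0,0,0,0],
  [0,0,0,0,0],
])

```text
clock: 23.9
tcp_pos: [0.4614, -0.2404, 0.0982]
orientation: [-1.179, -1.257, 1.256]
contact_force: [-0.6, -0.6, -2.1]
grip_width: 0.0115
```

```bash
cat > lay.py <<'E'
from ov import *
import sys
C=np.array([513,-165.]);yaw=3.7
def bedpolys():
    q=[C[0],C[1],yaw]; W=lambda x,y:r2w((x,y,30),q)
    return [([W(-99,-119),W(-99,119),W(99,119),W(99,-119)],(0,255,255))]
def goal(y,z=.064,x=-57.5):
    return np.append(r2w((x,y,0),[C[0],C[1],yaw])[:2],z)
def pics(tag,polys):
    st()
    for n,b in(("side",(160,210,345,384)),("scene",(100,100,270,240))):
        f=r.grab_frame(n);im=cv2.resize(f["image"][b[1]:b[3],b[0]:b[2],::-1],None,fx=4,fy=4,interpolation=cv2.INTER_CUBIC)
        overlay(f,im,b[0],b[1],4,polys,False,f"pics/{tag}{n}.png")
    f=r.grab_frame("wrist");im=cv2.resize(f["image"][:,:,::-1],None,fx=1.5,fy=1.5,interpolation=cv2.INTER_CUBIC)
    overlay(f,im,0,0,1.5,polys,True,f"pics/{tag}w.png")
E
python3 - <<'E'
from lay import *
t=state()[0]["tcp_pos"]*1000
pics("20",bedpolys()+levelpoly(t,3.7,2,gz=29)[:1]); go(goal(-72),93.7)
E
```

```text
t 23.9 tcp [ 461.4 -240.4   98.2] x [-0.064  0.998 -0.   ] y [ 0.001 -0.    -1.   ] F [-0.6 -0.6 -2.1] w 11.5 q [-0.01  0.46  0.46  2.07 -0.32  0.68  2.3 ]
d tool cm (before spin) [0.04 3.49 0.17]
heading 93.7 spin -0.0 or 180.0
```

View pics/20side.png

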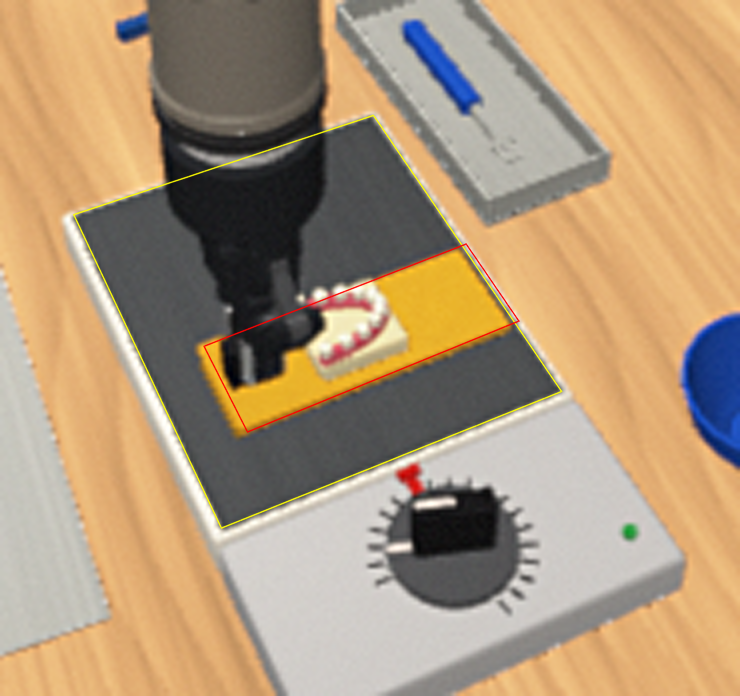

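View pics/20scene.png

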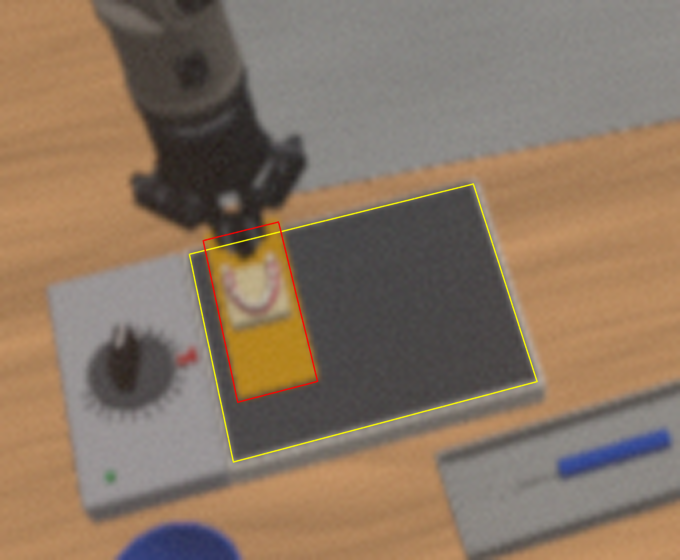

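View pics/20w.png

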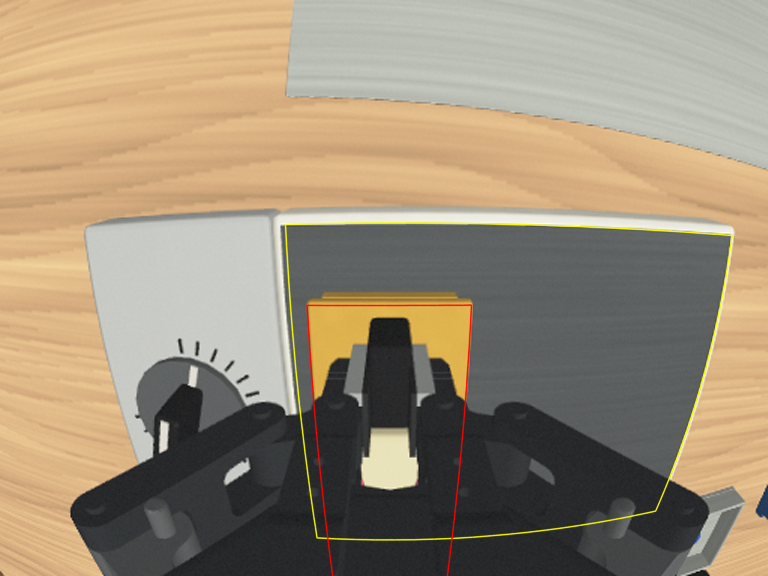

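>>> send_rows([
  [0,2,0,0,0],
  [0,0.9,0,0,0],
  [0,0.2,0,0,0],
  [0,0.2,0,0,0],
  [0,0,0,0,0],
  [0,0,0,0,0],
])

```text
clock: 24.8
tcp_pos: [0.4609, -0.2406, 0.0646]
orientation: [-1.179, -1.256, 1.256]
contact_force: [0.8, -0.2, -3.5]
grip_width: 0.0118
```

```bash
python3 - <<'E'
from lay import *
st()
E
```

```text
t 24.8 tcp [ 460.9 -240.6   64.6] x [-0.064  0.998 -0.   ] y [ 0. -0. -1.] F [ 0.8 -0.2 -3.5] w 11.8 q [ 0.03  0.51  0.42  2.09 -0.36  0.61  2.33]
```

>>> send_rows([
  [0,0.1,0,0,0],
  [0,0,0,0,0],
  [0,0.1,0,0,0],
  [0,0,0,0,0],
  [0,0,0,0,0],
])

```text
clock: 25.42
tcp_pos: [0.4611, -0.2406, 0.0636]
orientation: [-1.179, -1.257, 1.255]
contact_force: [-3.4, 2.7, 15.9]
grip_width: 0.012
```

```bash
python3 - <<'E'
from lay import *
t=state()[0]["tcp_pos"]*1000
pics("21",bedpolys()+levelpoly(t,3.7,0,gz=t[2]-37)[:1])
E
```

```text
t 25.43 tcp [ 461.1 -240.6   63.6] x [-0.064  0.998  0.001] y [ 0.001  0.001 -1.   ] F [-3.4  2.7 15.9] w 12.0 q [ 0.03  0.52  0.42  2.09 -0.36  0.61  2.34]
```

View pics/21side.png

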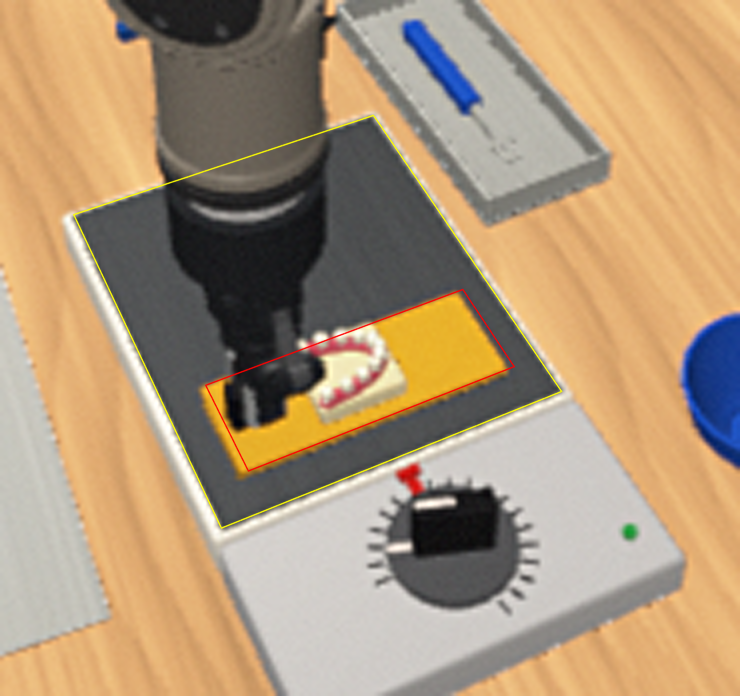

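Contact is made (16 N). I'll release and rise.

>>> send_rows([
  [0,-0.1,0,0,0],
  [0,0,0,0,0.35],
  [0,0,0,0,0.35],
  [0,0,0,0,0.35],
  [0,-2,0,0,0.35],
  [0,-4,0,0,0.4],
  [0,-4,0,0,0.4],
  [0,-4,0,0,0.4],
  [0,0,-3,0,0.5],
  [0,0,-3,0,0.5],
  [0,0,0,0,0.5],
  [0,0,0,0,0.5],
], force=20)

```text
clock: 27.08
tcp_pos: [0.5196, -0.2369, 0.2029]
orientation: [-1.178, -1.254, 1.256]
contact_force: [-0.4, -0.2, -0.3]
grip_width: 0.0428
```

```bash
python3 - <<'E'
from lay import *
pics("22",bedpolys())
E
```

```text
t 27.07 tcp [ 519.6 -236.9  202.9] x [-0.063  0.998  0.   ] y [-0.001  0.    -1.   ] F [-0.4 -0.2 -0.3] w 42.8 q [-0.1   0.39  0.53  1.88 -0.24  0.94  2.18]
```

View pics/22w.png

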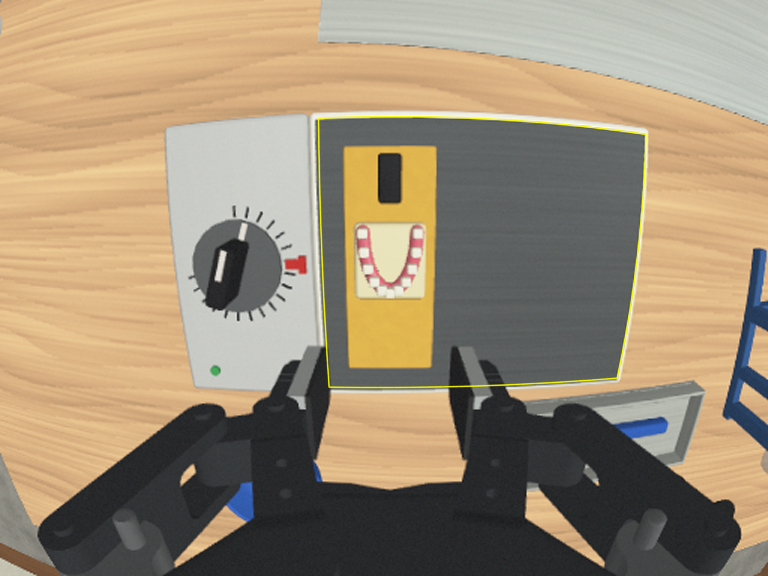

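The yellow plate lies flat and square on the dark bed.

```bash
cat >> lay.py <<'E'
def todry(P):
    d=np.asarray(P)[:2]*1000-C; a=np.radians(yaw); return np.array([d[0]*np.cos(a)+d[1]*np.sin(a),-d[0]*np.sin(a)+d[1]*np.cos(a)])
E
python3 - <<'E'
from lay import *
f=r.grab_frame("wrist"); np.savez("w22.npz",**f)
px=lambda p:((p[0]+.5)/1.5-.5,(p[1]+.5)/1.5-.5)
for p in[(344,146),(437,147),(433,368),(349,367)]: print(np.round(todry(atz(f,px(p),.043,True)),1))
for p in[(316,116),(647,130),(620,379),(329,388)]: print("bed",np.round(todry(atz(f,px(p),.03,True)),1))
E
```

```text
[ -78.5 -100.4]
[-77.7 -41. ]
[ 76.5 -40.4]
[  75.5 -101.1]
bed [-100.1 -120.4]
bed [-102.   120.4]
bed [100.9 122.8]
bed [ 100.5 -118.8]
```

```bash
python3 - <<'E'
from lay import *
go((.5113,.2744,.19),97.5)
E
```

```text
d tool cm (before spin) [51.09  1.33 -2.36]
heading 93.6 spin -3.9 or 176.1
```

>>> send_rows([
  [4,0,-0.2,0,0.5],
  [5.2,0,-0.24,0,0.5],
  [5.2,0,-0.24,0,0.5],
  [5.2,0,-0.24,0,0.5],
  [5.2,0,-0.24,0,0.5],
  [5.2,0,-0.24,0,0.5],
  [5.2,0,-0.24,0,0.5],
  [5.2,0,-0.24,0,0.5],
  [5.2,0.4,-0.24,0,0.5],
  [5.2,0.4,-0.24,0,0.5],
  [0.3,0.5,0,-3.9,0.5],
  [0,0,0,0,0.5],
])

```text
clock: 28.78
tcp_pos: [0.5111, 0.2747, 0.1899]
orientation: [-1.144, -1.305, 1.307]
contact_force: [0.2, -0.9, -0.6]
grip_width: 0.0429
```

>>> send_rows([
  [0,3,0,0,0.5],
  [0,3,0,0,0.5],
  [0,0,0,0,0.5],
  [0,0,0,0,0.5],
])

```text
clock: 29.28
tcp_pos: [0.5125, 0.2742, 0.1315]
orientation: [-1.146, -1.305, 1.303]
contact_force: [0.5, 0.6, 0.5]
grip_width: 0.0427
```

```bash
cat > onr.py <<'E'
from ov import *
import sys
f=r.grab_frame("wrist")
im=cv2.resize(f["image"][100:384,80:440,::-1],None,fx=2,fy=2,interpolation=cv2.INTER_CUBIC)
overlay(f,im,80,100,2,rackpolys([548,279.2,7.5],(1,0,-9)),True,f"pics/{sys.argv[1]}.png")
st(); go(r2w(plate2rack((-55,0,27),float(sys.argv[2])),[548,279.2,7.5]),97.5)
E
python3 onr.py 23o 0
```

```text
t 29.32 tcp [512.6 274.6 131.8] x [-0.13   0.992  0.001] y [ 0.002  0.001 -1.   ] F [ 1.3  0.3 -0.4] w 43.1 q [-0.85  0.47  0.33  1.9  -0.2   0.8   1.29]
d tool cm (before spin) [-0.01  4.73  0.15]
heading 97.5 spin -0.0 or 180.0
```

View pics/23o.png

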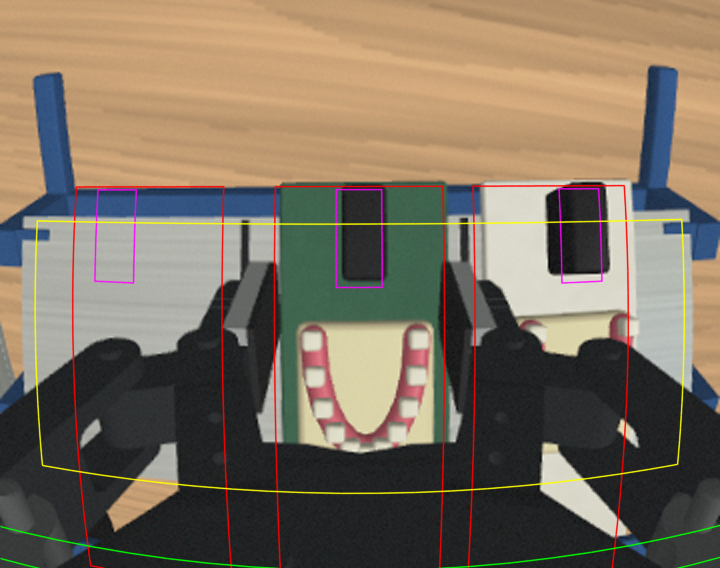

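The green rib (363,232) is centred between the pads (361). I'll descend and grip at 20 N.

>>> send_rows([
  [0,2.5,0.2,0,0.5],
  [0,1.5,0,0,0.5],
  [0,0.65,0,0,0.5],
  [0,0,0,0,0.5],
  [0,0,0,0,0.0],
  [0,0,0,0,0.0],
  [0,0,0,0,0.0],
  [0,0,0,0,0.0],
  [0,0,0,0,0.0],
  [0,0,0,0,0.0],
], force=20)

```text
clock: 30.58
tcp_pos: [0.51, 0.2748, 0.0844]
orientation: [-1.144, -1.306, 1.305]
contact_force: [-1.3, -0.2, 4.9]
grip_width: 0.0135
```

>>> send_rows([
  [0,-0.71,0.09,0,0.0],
  [0,0,0,0,0],
  [0,-0.71,0.03,0,0.0],
  [0,0,0,0,0],
  [0,-0.71,-0.02,0,0.0],
  [0,0,0,0,0],
  [0,-0.71,-0.07,0,0.0],
  [0,0,0,0,0],
  [0,-0.71,-0.12,0,0.0],
  [0,0,0,0,0],
  [0,-0.7,-0.17,0,0.0],
  [0,0,0,0,0],
])

```text
clock: 32.08
tcp_pos: [0.5127, 0.275, 0.1269]
orientation: [-1.144, -1.307, 1.305]
contact_force: [0.3, -0.1, -2.0]
grip_width: 0.0133
```

```bash
python3 look.py 24 7.5 0,6
```

```text
t 32.08 tcp [512.7 275.  126.9] x [-0.131  0.991  0.   ] y [ 0.001  0.001 -1.   ] F [ 0.3 -0.1 -2. ] w 13.3 q [-0.85  0.48  0.32  1.9  -0.21  0.79  1.29]
mom [0.01 0.1  0.  ]
```

View pics/24.png

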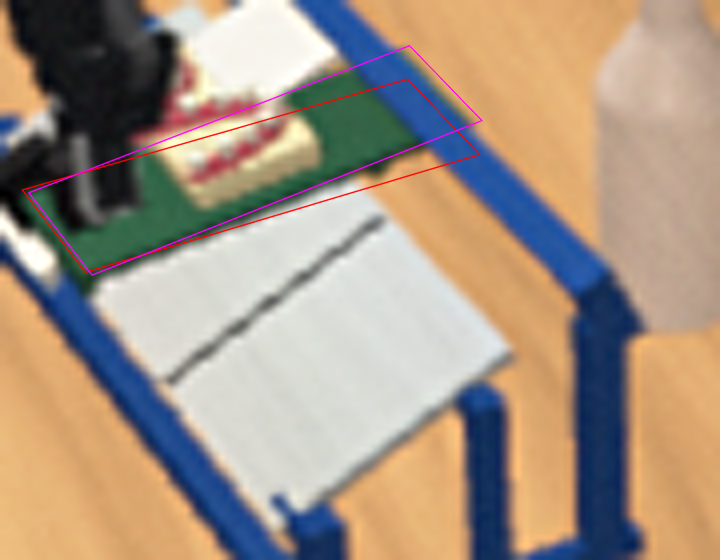

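Same state as yellow, so same procedure.

>>> send_rows([
  [0,-0.3,0,0,0],
  [0,0,0,0,0],
  [0,-0.3,0,0,0],
  [0,0,0,0,0],
  [0,-0.3,0,0,0],
  [0,0,0,0,0],
  [0,-0.2,0,0,0],
  [0,0,0,0,0],
  [0,-0.2,0,0,0],
  [0,0,0,0,0],
])

```text
clock: 33.38
tcp_pos: [0.5123, 0.2749, 0.1394]
orientation: [-1.144, -1.306, 1.305]
contact_force: [0.4, 0.1, -2.2]
grip_width: 0.0137
```

```bash
python3 look.py 25 7.5 0,3
```

```text
t 33.38 tcp [512.3 274.9 139.4] x [-0.131  0.991  0.   ] y [ 0.  0. -1.] F [ 0.4  0.1 -2.2] w 13.7 q [-0.85  0.46  0.33  1.9  -0.2   0.81  1.28]
mom [-0.05  0.12 -0.02]
```

View pics/25.png

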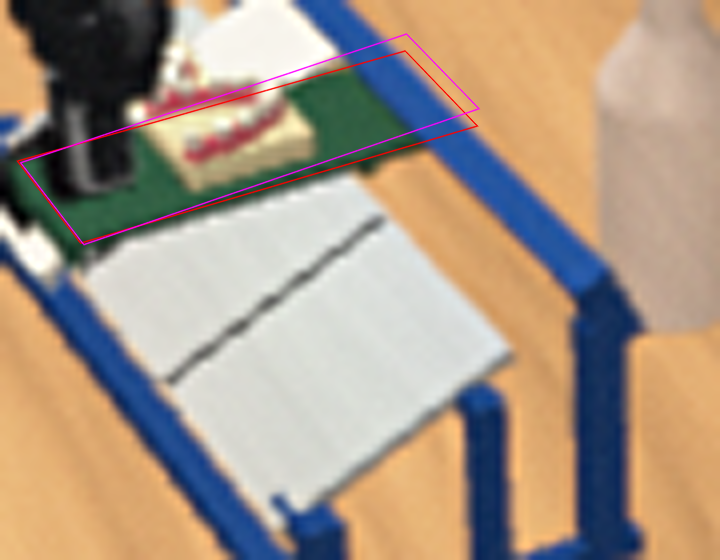

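The plate is level but sits a few mm lower in the grip than yellow did. I'll tighten and draw it out without lowering.

>>> send_rows([
  [0,0,0,0,0],
  [0,0,0,0,0],
  [0,0,0,0,0],
  [0,0,0.5,0,0],
  [0,0,0.5,0,0],
  [0,0,0.5,0,0],
  [0,0,0,0,0],
], force=100)

```text
clock: 34.3
tcp_pos: [0.4968, 0.2729, 0.1393]
orientation: [-1.143, -1.306, 1.306]
contact_force: [0.8, -1.0, -1.9]
grip_width: 0.0121
```

```bash
python3 look.py 26 7.5 0,3 32
```

```text
t 34.3 tcp [496.8 272.9 139.3] x [-0.132  0.991  0.   ] y [-0.  0. -1.] F [ 0.8 -1.  -1.9] w 12.1 q [-0.87  0.44  0.33  1.93 -0.19  0.8   1.27]
mom [ 0.04  0.06 -0.04]
```

View pics/26.png

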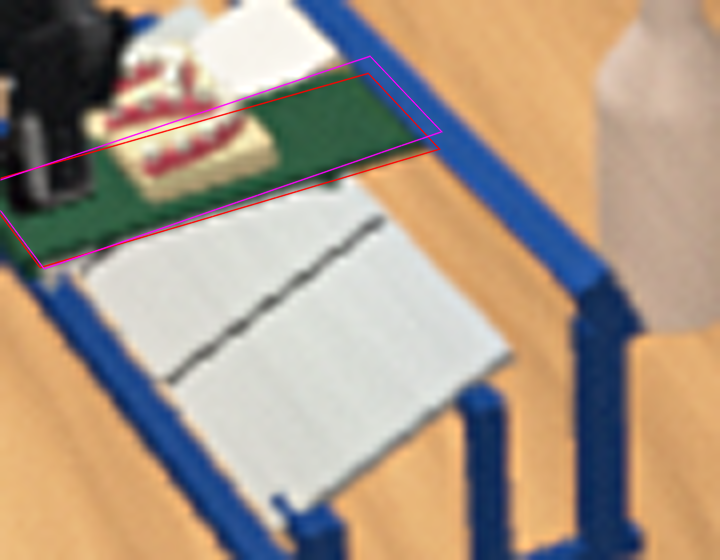

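>>> send_rows([
  [0,0,0.8,0,0],
  [0,0,0.8,0,0],
  [0,0,1,0,0],
  [0,0,1,0,0],
  [0,-0.5,0.5,0,0],
  [0,-1,0,0,0],
  [0,-2,0,0,0],
  [0,-2,0,0,0],
  [0,-2,0,0,0],
  [0,0,0,3.8,0],
  [0,0,0,0,0],
])

```text
clock: 35.72
tcp_pos: [0.4572, 0.2676, 0.2152]
orientation: [-1.178, -1.259, 1.256]
contact_force: [0.2, -0.3, -1.6]
grip_width: 0.012
```

```bash
python3 - <<'E'
from lay import *
st()
t=state()[0]["tcp_pos"]*1000
for n,b in(("side",(100,80,260,200)),("scene",(230,80,390,210))):
    f=r.grab_frame(n);im=cv2.resize(f["image"][b[1]:b[3],b[0]:b[2],::-1],None,fx=4,fy=4,interpolation=cv2.INTER_CUBIC)
    overlay(f,im,b[0],b[1],4,levelpoly(t,3.7,2,gz=31)[::2],False,f"pics/27{n}.png")
a=cv2.imread("pics/27side.png");b=cv2.imread("pics/27scene.png");h=min(a.shape[0],b.shape[0]);cv2.imwrite("pics/27.png",cv2.resize(np.hstack([a[:h],b[:h]]),None,fx=.62,fy=.62))
go(goal(0,.2),93.7)
E
```

```text
t 35.73 tcp [457.2 267.6 215.2] x [-0.066  0.998  0.001] y [ 0.001  0.001 -1.   ] F [ 0.2 -0.3 -1.6] w 12.0 q [-0.96  0.28  0.38  1.96 -0.13  0.93  1.12]
d tool cm (before spin) [-43.51   1.45   3.02]
heading 93.8 spin 0.1 or -179.9
```

View pics/27.png

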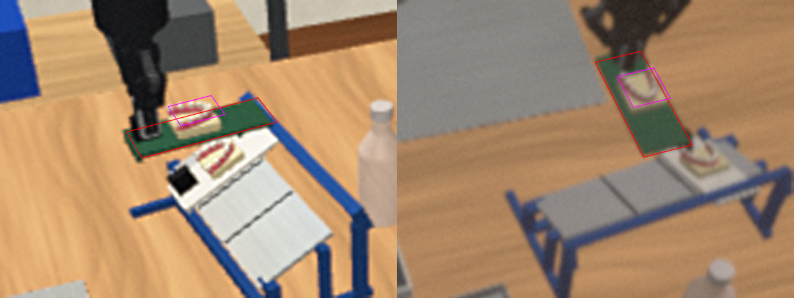

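>>> send_rows([
  [-3,0,0.2,0,0],
  [-4.5,0,0.3,0,0],
  [-4.5,0,0.3,0,0],
  [-4.5,0,0.3,0,0],
  [-4.5,0,0.3,0,0],
  [-4.5,0,0.3,0,0],
  [-4.5,0,0.3,0,0],
  [-4.5,0,0.3,0,0],
  [-4.5,0,0.3,0,0],
  [-4.5,0,0.4,0,0],
  [0,0,0,0,0],
  [0,0,0,0,0],
])

```text
clock: 37.33
tcp_pos: [0.4551, -0.1681, 0.2141]
orientation: [-1.177, -1.257, 1.257]
contact_force: [-0.1, 0.5, -2.6]
grip_width: 0.0117
```

>>> send_rows([
  [0,3,0,0,0],
  [0,4,0,0,0],
  [0,4,0,0,0],
  [0,1,0,0,0],
  [0,0,0,0,0],
  [0,0,0,0,0],
])

```text
clock: 38.08
tcp_pos: [0.4564, -0.1685, 0.0956]
orientation: [-1.179, -1.259, 1.257]
contact_force: [0.8, -0.2, -1.1]
grip_width: 0.0118
```

```bash
python3 - <<'E'
from lay import *
t=state()[0]["tcp_pos"]*1000
pics("28",bedpolys()+levelpoly(t,3.7,2,gz=31)[:1]); go(goal(0),93.7)
E
```

```text
t 38.08 tcp [ 456.4 -168.5   95.6] x [-0.066  0.998 -0.   ] y [ 0.003 -0.    -1.   ] F [ 0.8 -0.2 -1.1] w 11.8 q [-0.21  0.43  0.53  2.15 -0.36  0.64  2.22]
d tool cm (before spin) [-0.01  3.14  0.05]
heading 93.8 spin 0.1 or -179.9
```

View pics/28side.png

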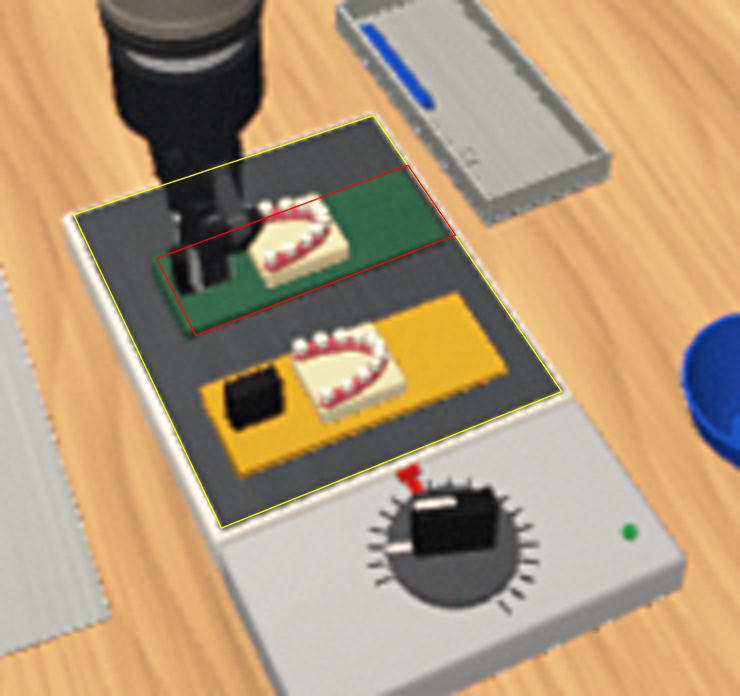

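View pics/28w.png

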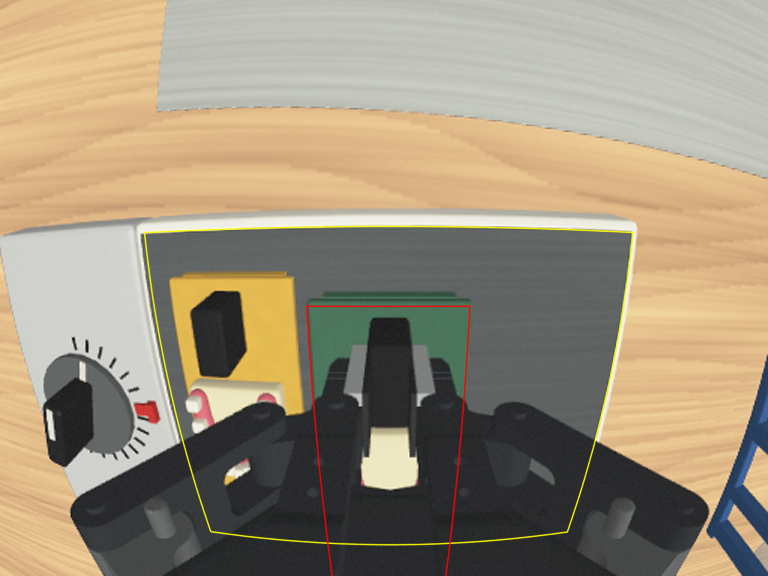

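Here the knock has happened: the spatula shifted inside the tray but is still in it, and I'll check that it lies flat later. Continuing with the green plate.

>>> send_rows([
  [0,1.5,0,0,0],
  [0,1,0,0,0],
  [0,0,0,0,0],
  [0,0.1,0,0,0],
  [0,0,0,0,0],
  [0,0.1,0,0,0],
  [0,0,0,0,0],
  [0,0,0,0,0],
])

```text
clock: 39.22
tcp_pos: [0.4552, -0.1685, 0.0673]
orientation: [-1.178, -1.257, 1.257]
contact_force: [0.8, -0.1, -1.6]
grip_width: 0.0123
```

>>> send_rows([
  [0,0.1,0,0,0],
  [0,0,0,0,0],
  [0,0,0,0,0],
])

```text
clock: 39.6
tcp_pos: [0.4552, -0.1685, 0.0663]
orientation: [-1.177, -1.257, 1.257]
contact_force: [-0.0, -0.1, -2.9]
grip_width: 0.0119
```

>>> send_rows([
  [0,0.1,0,0,0],
  [0,0,0,0,0],
  [0,0.1,0,0,0],
  [0,0,0,0,0],
  [0,0,0,0,0],
])

```text
clock: 40.22
tcp_pos: [0.4551, -0.1685, 0.0643]
orientation: [-1.178, -1.257, 1.257]
contact_force: [0.2, 0.2, -1.7]
grip_width: 0.0119
```

>>> send_rows([
  [0,0.1,0,0,0],
  [0,0,0,0,0],
  [0,0,0,0,0],
])

```text
clock: 40.6
tcp_pos: [0.4554, -0.1686, 0.064]
orientation: [-1.178, -1.258, 1.256]
contact_force: [-2.1, 0.6, 8.2]
grip_width: 0.0119
```

```bash
python3 - <<'E'
from lay import *
t=state()[0]["tcp_pos"]*1000
pics("29",levelpoly(t,3.7,0,gz=t[2]-37)[:1]+[(levelpoly(t,3.7,0,gz=t[2]-37)[1][0],(255,255,0))])
E
```

```text
t 40.6 tcp [ 455.4 -168.6   64. ] x [-0.065  0.998  0.001] y [ 0.     0.001 -1.   ] F [-2.1  0.6  8.2] w 11.9 q [-0.17  0.49  0.49  2.17 -0.41  0.58  2.26]
```

View pics/29side.png

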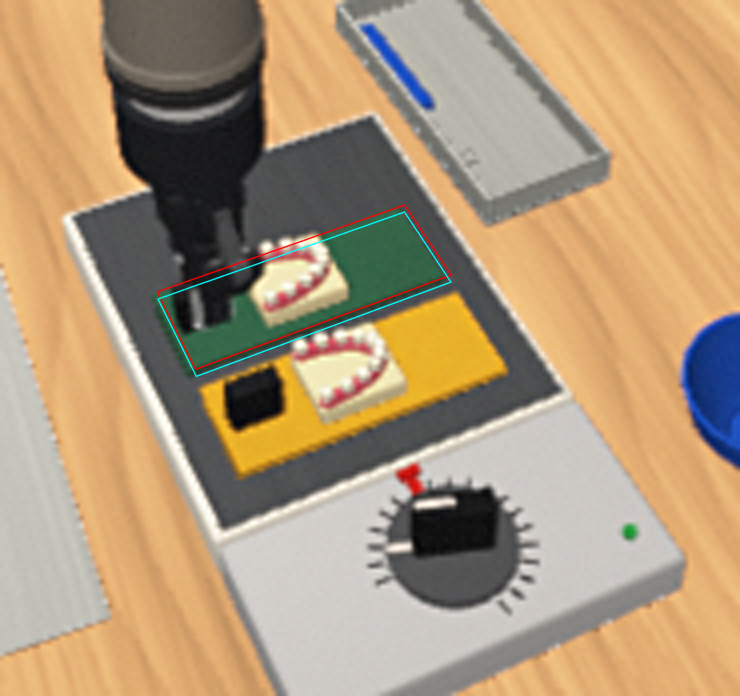

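>>> send_rows([
  [0,0,0,0,0.3],
  [0,0,0,0,0.3],
  [0,0,0,0,0.3],
  [0,-2,0,0,0.3],
  [0,-4,0,0,0.4],
  [0,-4,0,0,0.4],
  [0,-4,0,0,0.4],
  [0,0,-3,0,0.5],
  [0,0,-3,0,0.5],
  [0,0,0,0,0.5],
  [0,0,0,0,0.5],
], force=20)

```text
clock: 42.12
tcp_pos: [0.5141, -0.1648, 0.2029]
orientation: [-1.177, -1.256, 1.257]
contact_force: [0.2, -0.2, -0.1]
grip_width: 0.0425
```

```bash
python3 - <<'E'
from lay import *
pics("30",bedpolys()); f=r.grab_frame("wrist"); np.savez("w30.npz",**f)
go((.502,.3472,.19),97.5)
E
```

```text
t 42.12 tcp [ 514.1 -164.8  202.9] x [-0.065  0.998  0.   ] y [-0.001 -0.    -1.   ] F [ 0.2 -0.2 -0.1] w 42.5 q [-0.31  0.35  0.63  1.95 -0.26  0.92  2.08]
d tool cm (before spin) [51.18  1.34 -2.08]
heading 93.7 spin -3.8 or 176.2
```

View pics/30w.png

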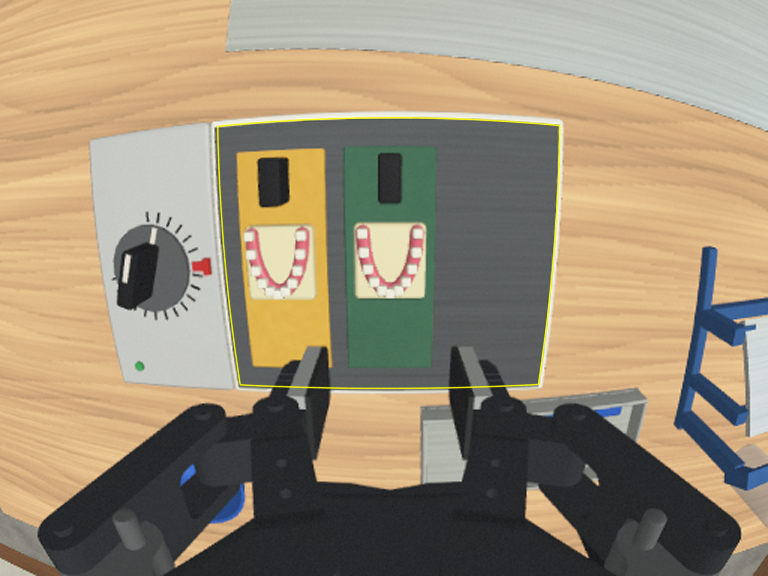

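Green and yellow lie side by side, well aligned. Now white.

>>> send_rows([
  [4,0,-0.2,0,0.5],
  [5.2,0,-0.21,0,0.5],
  [5.2,0,-0.21,0,0.5],
  [5.2,0,-0.21,0,0.5],
  [5.2,0,-0.21,0,0.5],
  [5.2,0,-0.21,0,0.5],
  [5.2,0,-0.21,0,0.5],
  [5.2,0,-0.21,0,0.5],
  [5.2,0.4,-0.21,0,0.5],
  [5.2,0.4,-0.21,0,0.5],
  [0.4,0.5,0,-3.8,0.5],
  [0,0,0,0,0.5],
])

```text
clock: 43.82
tcp_pos: [0.5018, 0.3477, 0.1898]
orientation: [-1.144, -1.305, 1.307]
contact_force: [0.2, -0.2, 0.3]
grip_width: 0.0427
```

>>> send_rows([
  [0,3,0,0,0.5],
  [0,3,0,0,0.5],
  [0,0,0,0,0.5],
  [0,0,0,0,0.5],
])

```text
clock: 44.32
tcp_pos: [0.5033, 0.3471, 0.1316]
orientation: [-1.145, -1.305, 1.303]
contact_force: [0.3, -0.3, -0.2]
grip_width: 0.0431
```

```bash
python3 onr.py 31o 73.5
```

```text
t 44.38 tcp [503.5 347.6 131.9] x [-0.13   0.992  0.001] y [ 0.002  0.001 -1.   ] F [-0.2 -0.7 -0.9] w 42.7 q [-1.02  0.53  0.42  1.83 -0.28  0.84  1.24]
d tool cm (before spin) [-0.01  4.74  0.2 ]
heading 97.5 spin -0.0 or 180.0
```

View pics/31o.png

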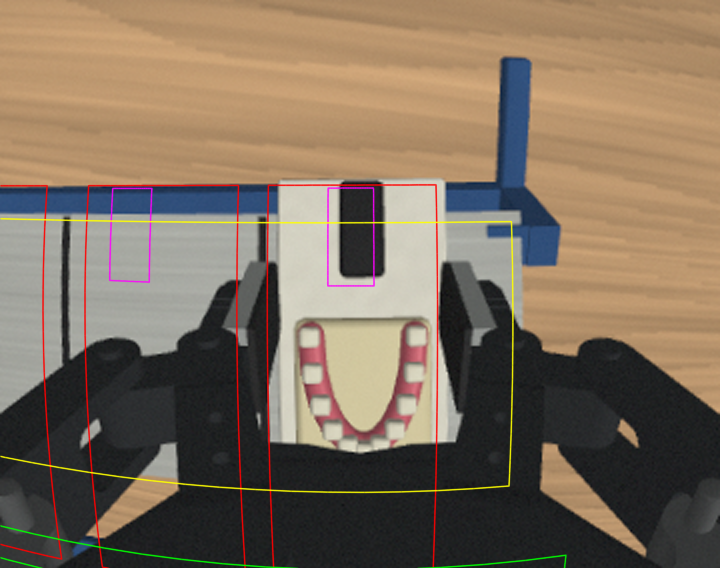

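>>> send_rows([
  [0,2.5,0.4,0,0.5],
  [0,1.5,0,0,0.5],
  [0,0.65,0,0,0.5],
  [0,0,0,0,0.5],
  [0,0,0,0,0.0],
  [0,0,0,0,0.0],
  [0,0,0,0,0.0],
  [0,0,0,0,0.0],
  [0,0,0,0,0.0],
  [0,0,0,0,0.0],
], force=20)

```text
clock: 45.62
tcp_pos: [0.4989, 0.3475, 0.0845]
orientation: [-1.144, -1.307, 1.305]
contact_force: [-0.7, -1.7, 5.1]
grip_width: 0.0137
```

>>> send_rows([
  [0,-0.71,0.09,0,0.0],
  [0,0,0,0,0],
  [0,-0.71,0.03,0,0.0],
  [0,0,0,0,0],
  [0,-0.71,-0.02,0,0.0],
  [0,0,0,0,0],
  [0,-0.71,-0.07,0,0.0],
  [0,0,0,0,0],
  [0,-0.71,-0.12,0,0.0],
  [0,0,0,0,0],
  [0,-0.7,-0.17,0,0.0],
  [0,0,0,0,0],
])

```text
clock: 47.12
tcp_pos: [0.5016, 0.3477, 0.127]
orientation: [-1.144, -1.307, 1.304]
contact_force: [-0.7, 0.3, -2.1]
grip_width: 0.0138
```

```bash
sed -e 's/130:200,170:260/110:180,150:240/' -e 's/im0,170,130/im0,150,110/' look.py > look2.py; python3 look2.py 32 7.5 0,6
```

```text
t 47.12 tcp [501.6 347.7 127. ] x [-0.131  0.991  0.001] y [ 0.001  0.001 -1.   ] F [-0.7  0.3 -2.1] w 13.8 q [-1.02  0.53  0.42  1.84 -0.29  0.83  1.25]
mom [0.   0.1  0.01]
```

View pics/32.png

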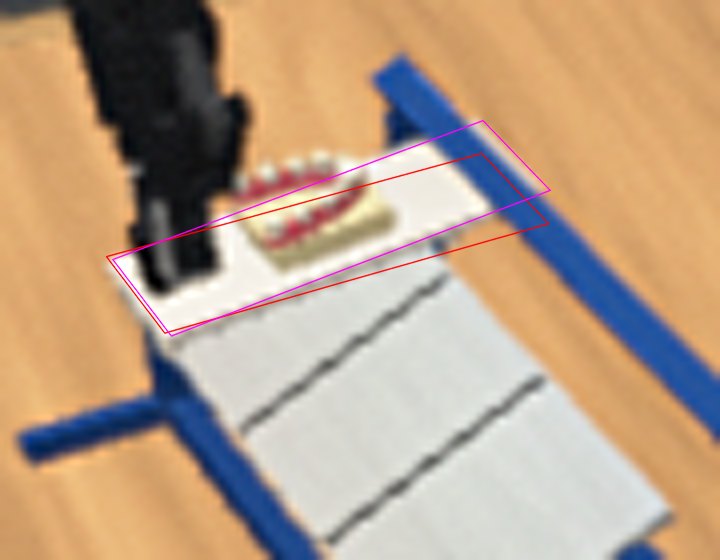

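Same as before. I'll level it against the keeper.

>>> send_rows([
  [0,-0.3,0,0,0],
  [0,0,0,0,0],
  [0,-0.3,0,0,0],
  [0,0,0,0,0],
  [0,-0.3,0,0,0],
  [0,0,0,0,0],
  [0,-0.2,0,0,0],
  [0,0,0,0,0],
  [0,-0.2,0,0,0],
  [0,0,0,0,0],
])

```text
clock: 48.42
tcp_pos: [0.501, 0.3475, 0.1394]
orientation: [-1.144, -1.306, 1.305]
contact_force: [0.9, 0.4, -3.1]
grip_width: 0.0137
```

```bash
python3 look2.py 33 7.5 0,3
```

```text
t 48.42 tcp [501.  347.5 139.4] x [-0.131  0.991  0.   ] y [-0.  0. -1.] F [ 0.9  0.4 -3.1] w 13.7 q [-1.03  0.52  0.43  1.83 -0.28  0.85  1.24]
mom [-0.04  0.09 -0.02]
```

View pics/33.png

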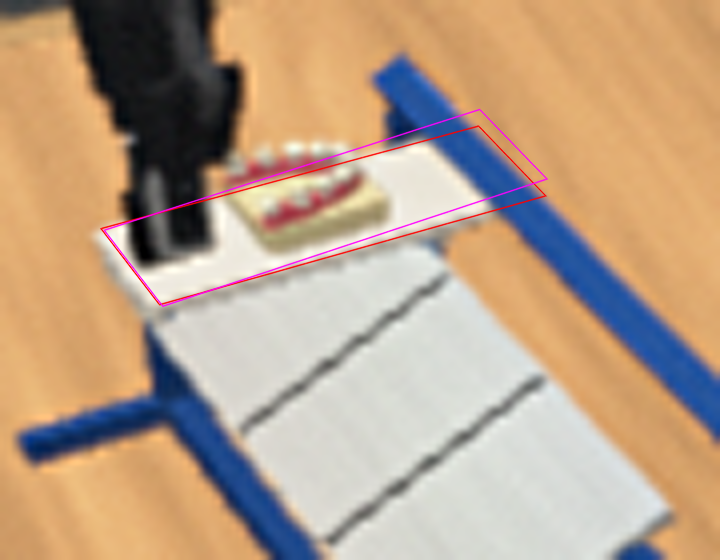

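>>> send_rows([
  [0,0,0,0,0],
  [0,0,0,0,0],
  [0,0.1,0,0,0],
  [0,0,0.5,0,0],
  [0,0,0.5,0,0],
  [0,0,0.5,0,0],
  [0,0,0,0,0],
], force=100)

```text
clock: 49.35
tcp_pos: [0.4856, 0.3456, 0.1383]
orientation: [-1.143, -1.306, 1.306]
contact_force: [-0.5, -0.2, -0.9]
grip_width: 0.0116
```

```bash
python3 look2.py 34 7.5 0,3
```

```text
t 49.35 tcp [485.6 345.6 138.3] x [-0.132  0.991  0.   ] y [-0.  0. -1.] F [-0.5 -0.2 -0.9] w 11.6 q [-1.05  0.5   0.43  1.87 -0.27  0.83  1.22]
mom [-0.02  0.1  -0.02]
```

View pics/34.png

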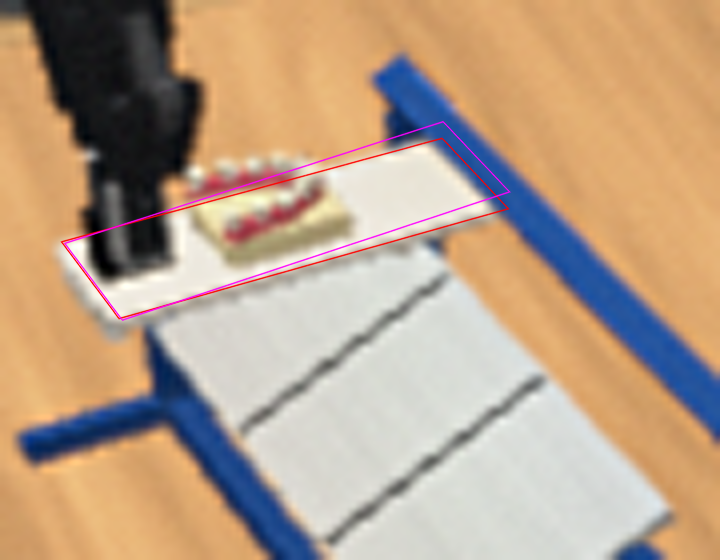

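>>> send_rows([
  [0,0,0.8,0,0],
  [0,0,0.8,0,0],
  [0,0,1,0,0],
  [0,0,0.5,0,0],
  [0,-0.5,0.3,0,0],
  [0,-1,0,0,0],
  [0,-2,0,0,0],
  [0,-2,0,0,0],
  [0,-2,0,0,0],
  [0,0,0,3.8,0],
  [0,0,0,0,0],
])

```text
clock: 50.78
tcp_pos: [0.453, 0.3411, 0.2142]
orientation: [-1.178, -1.258, 1.256]
contact_force: [-0.2, 0.5, -2.1]
grip_width: 0.012
```

```bash
python3 - <<'E'
from lay import *
st(); go(goal(71,.2),93.7)
f=r.grab_frame("side");cv2.imwrite("pics/35.png",cv2.resize(f["image"][60:220,80:280,::-1],None,fx=3,fy=3))
E
```

```text
t 50.77 tcp [453.  341.1 214.2] x [-0.065  0.998  0.001] y [ 0.001  0.001 -1.   ] F [-0.2  0.5 -2.1] w 12.0 q [-1.14  0.36  0.49  1.88 -0.2   0.95  1.07]
d tool cm (before spin) [-43.79   1.38   3.07]
heading 93.8 spin 0.1 or -179.9
```

View pics/35.png

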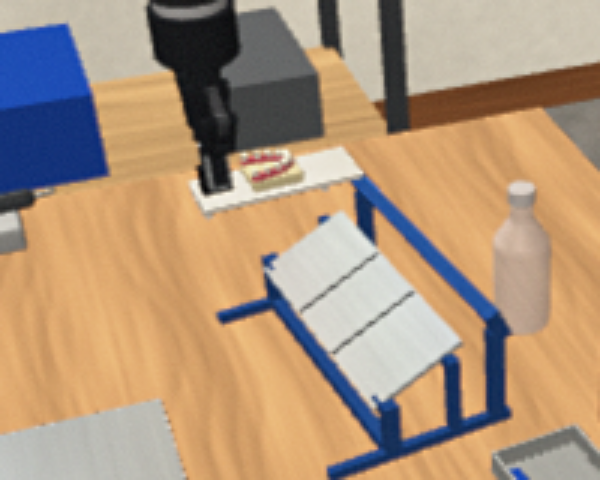

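>>> send_rows([
  [-3.2,0,0.2,0,0],
  [-4.5,0,0.3,0,0],
  [-4.5,0,0.3,0,0],
  [-4.5,0,0.3,0,0],
  [-4.5,0,0.3,0,0],
  [-4.5,0,0.3,0,0],
  [-4.5,0,0.3,0,0],
  [-4.5,0,0.3,0,0],
  [-4.5,0,0.3,0,0],
  [-4.6,0,0.4,0,0],
  [0,0,0,0,0],
  [0,0,0,0,0],
])

```text
clock: 52.32
tcp_pos: [0.4511, -0.0977, 0.2132]
orientation: [-1.177, -1.257, 1.257]
contact_force: [-0.1, -0.5, -2.3]
grip_width: 0.012
```

>>> send_rows([
  [0,3,0,0,0],
  [0,4,0,0,0],
  [0,4,0,0,0],
  [0,1,0,0,0],
  [0,0,0,0,0],
  [0,0,0,0,0],
])

```text
clock: 53.08
tcp_pos: [0.4524, -0.0978, 0.0946]
orientation: [-1.179, -1.26, 1.256]
contact_force: [-0.7, -0.1, -1.2]
grip_width: 0.0119
```

```bash
python3 - <<'E'
from lay import *
t=state()[0]["tcp_pos"]*1000
pics("36",bedpolys()+levelpoly(t,3.7,2,gz=29)[:1]); go(goal(71),93.7)
f=dict(np.load("w30.npz"))
px=lambda p:((p[0]+.5)/1.5-.5,(p[1]+.5)/1.5-.5)
for p in[(237,153),(325,149),(344,147),(437,147)]: print(np.round(todry(atz(f,px(p),.043,True)),1))
E
```

```text
t 53.08 tcp [452.4 -97.8  94.6] x [-0.066  0.998  0.   ] y [ 0.002  0.    -1.   ] F [-0.7 -0.1 -1.2] w 11.9 q [-0.42  0.41  0.61  2.21 -0.4   0.62  2.12]
d tool cm (before spin) [0.01 3.04 0.11]
heading 93.8 spin 0.1 or -179.9
[ -78. -100.]
[-77.7 -40.4]
[-78.6 -28.2]
[-78.6  31.2]
```

View pics/36side.png

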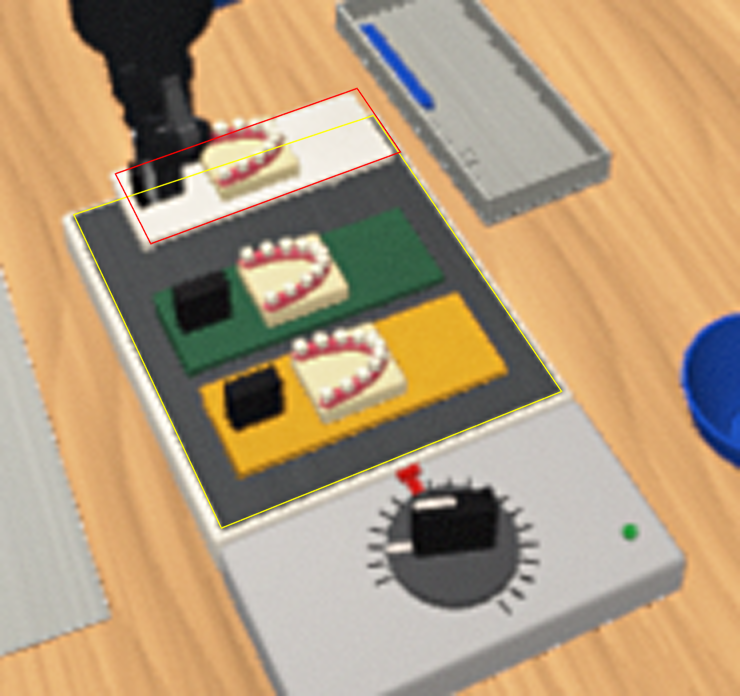

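View pics/36w.png

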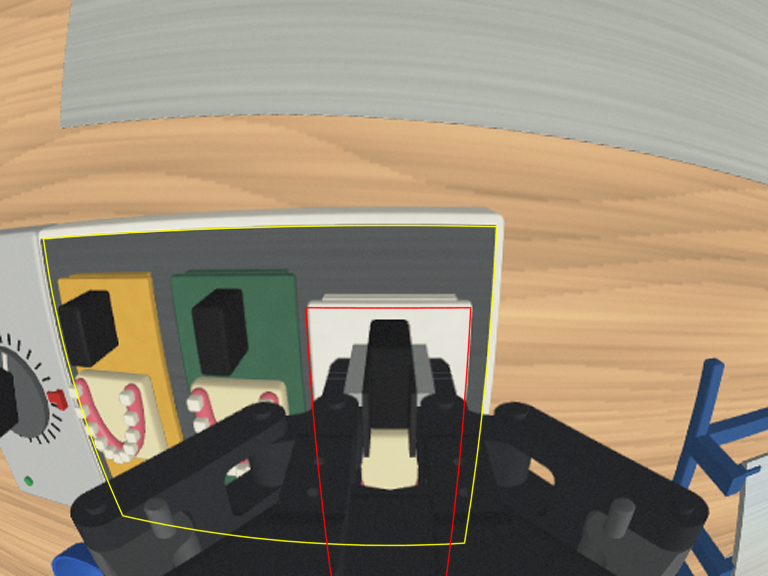

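>>> send_rows([
  [0,1.5,0,0,0],
  [0,1.3,0.05,0,0],
  [0,0,0,0,0],
  [0,0.1,0,0,0],
  [0,0,0,0,0],
  [0,0.1,0,0,0],
  [0,0,0,0,0],
  [0,0,0,0,0],
])

```text
clock: 54.22
tcp_pos: [0.4509, -0.098, 0.0642]
orientation: [-1.177, -1.258, 1.255]
contact_force: [-5.5, 1.5, 27.1]
grip_width: 0.0114
```

>>> send_rows([
  [0,-0.15,0,0,0],
  [0,0,0,0,0.3],
  [0,0,0,0,0.3],
  [0,0,0,0,0.3],
  [0,-2,0,0,0.3],
  [0,-4,0,0,0.4],
  [0,-4,0,0,0.4],
  [0,-4,0,0,0.4],
  [0,0,-3,0,0.5],
  [-2,0,-3,0,0.5],
  [0,0,0,0,0.5],
  [0,0,0,0,0.5],
], force=20)

```text
clock: 55.72
tcp_pos: [0.5109, -0.1141, 0.2043]
orientation: [-1.177, -1.256, 1.257]
contact_force: [-0.3, -0.7, -1.0]
grip_width: 0.0431
```

```bash
python3 - <<'E'
from lay import *
pics("37",bedpolys()); f=r.grab_frame("wrist"); np.savez("w37.npz",**f)
E
```

```text
t 55.73 tcp [ 510.9 -114.1  204.3] x [-0.065  0.998  0.   ] y [-0.002  0.    -1.   ] F [-0.3 -0.7 -1. ] w 43.1 q [-0.5   0.34  0.74  1.99 -0.28  0.92  2.02]
```

View pics/37w.png

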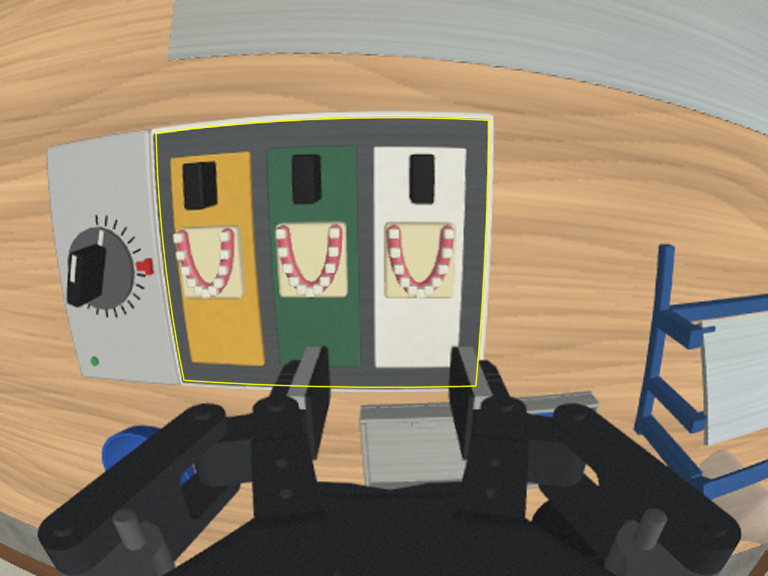

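View pics/37side.png

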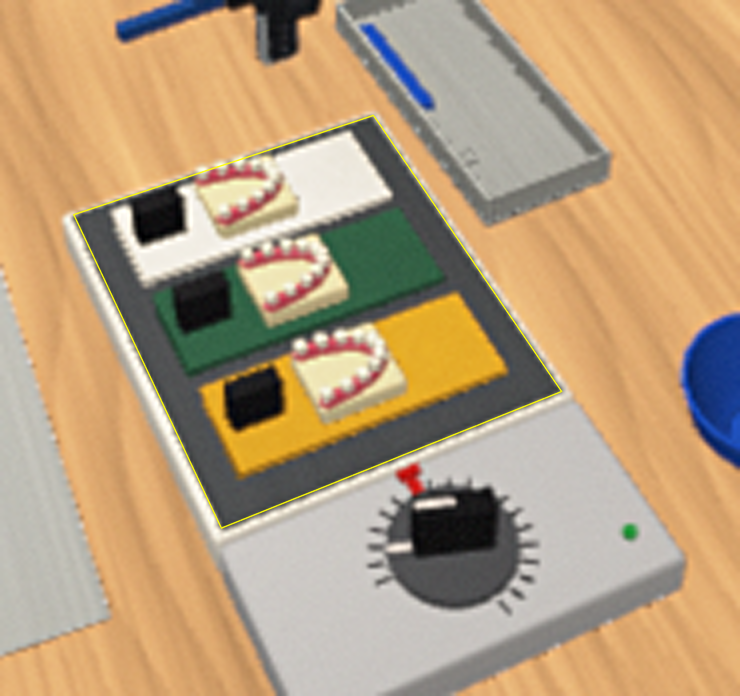

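All three plates are in place and lined up. I'll check the spatula in the tray before the dial.

>>> send_rows([
  [2,0,-4.9,0,0.5],
  [2,0,-4.9,0,0.5],
  [2,0,-4.9,0,0.5],
  [2,0,-4.9,0,0.5],
  [0,0,0,0,0.5],
  [0,0,0,0,0.5],
  [0,0,0,0,0.5],
])

```text
clock: 56.8
tcp_pos: [0.7011, -0.0227, 0.2052]
orientation: [-1.178, -1.256, 1.256]
contact_force: [0.6, 1.1, -0.8]
grip_width: 0.0427
```

```bash
python3 - <<'E'
from lay import *
st(); f=crop("wrist","pics/38w.png",0,0,512,384,1.5); np.savez("w38.npz",**f)
px=lambda p:((p[0]+.5)/1.5-.5,(p[1]+.5)/1.5-.5)
g=dict(np.load("w37.npz"))
for p in[(171,157),(250,151),(268,149),(356,147),(374,147),(466,147),(460,367),(376,367)]: print(np.round(todry(atz(g,px(p),.043,True)),1))
E
```

```text
t 56.8 tcp [701.1 -22.7 205.2] x [-0.063  0.998 -0.   ] y [-0. -0. -1.] F [ 0.6  1.1 -0.8] w 42.7 q [-0.48  0.64  0.66  1.56 -0.42  1.1   1.91]
[-79.  -99.5]
[-78.5 -40. ]
[-79.1 -27.4]
[-78.3  30.7]
[-78.1  42.2]
[-79.  101.5]
[ 76.1 103.5]
[75.5 42.3]
```

View pics/38w.png

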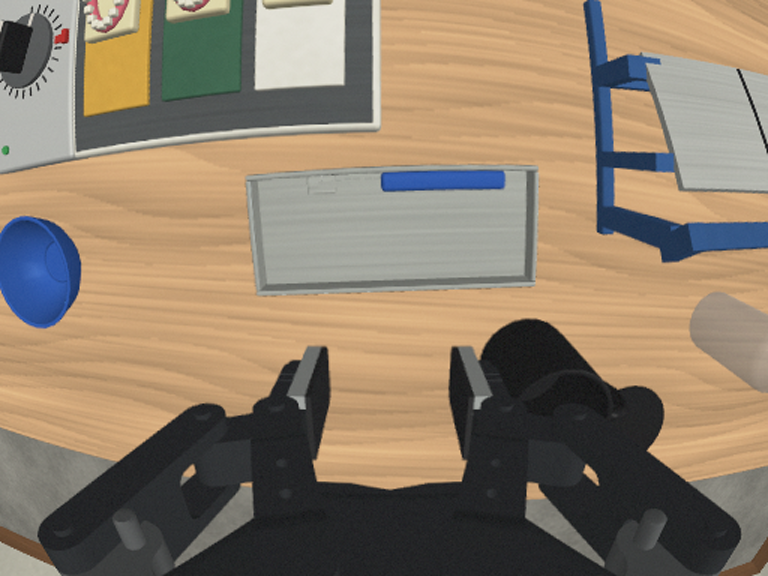

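The spatula lies flat inside the tray against its wall, handle (382–505,180), blade (322,184). Plate ends agree within 1 mm. Now the dial.

>>> send_rows([
  [-4.5,0,1.94,0,0.5],
  [-4.5,0,1.94,0,0.5],
  [-4.5,0,1.94,0,0.5],
  [-4.5,0,1.94,0,0.5],
  [-4.5,0,1.94,0,0.5],
  [-4.5,0,1.94,0,0.5],
  [-4.4,0,1.94,0,0.5],
  [0,0,0,7,0.5],
  [0,0,0,7,0.5],
  [0,0,0,0,0.5],
  [0,0,0,0,0.5],
])

```text
clock: 58.22
tcp_pos: [0.5869, -0.3435, 0.205]
orientation: [-1.288, -1.078, 1.078]
contact_force: [-0.9, 0.3, -0.4]
grip_width: 0.0426
```

```bash
python3 - <<'E'
from lay import *
st(); f=crop("wrist","pics/39w.png",150,80,370,250,3.6); np.savez("w39.npz",**f)
for n,b in(("side",(230,310,330,384)),("scene",(105,165,165,225))): crop(n,f"pics/39{n}.png",*b,8)
E
```

```text
t 58.23 tcp [ 586.9 -343.5  205. ] x [0.176 0.984 0.   ] y [ 0.  0. -1.] F [-0.9  0.3 -0.4] w 42.6 q [-0.04  0.62  0.73  1.62 -0.45  1.08  2.21]
```

View pics/39w.png

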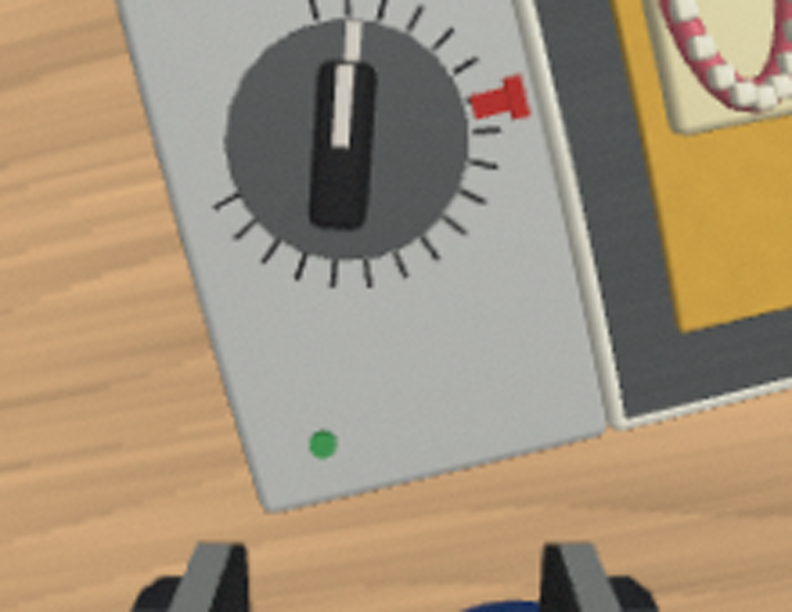

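View pics/39side.png

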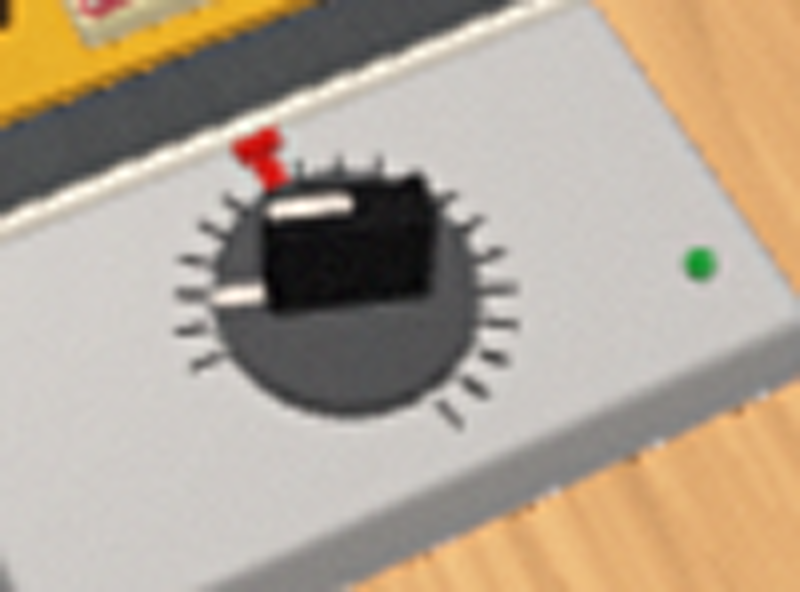

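View pics/39scene.png

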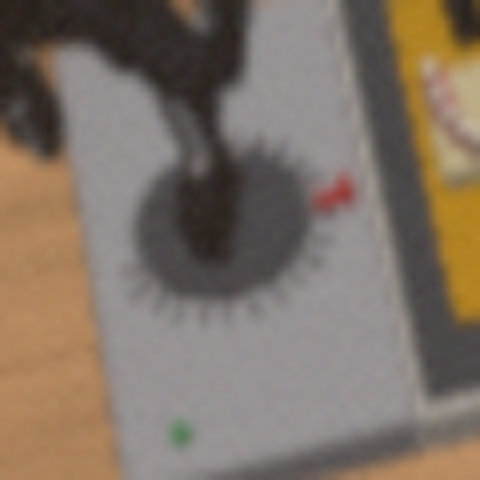

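```bash
python3 - <<'E'
from lay import *
f=dict(np.load("w39.npz"))
px=lambda p:((p[0]+.5)/3.6+150-.5,(p[1]+.5)/3.6+80-.5)
W=lambda p,z:atz(f,px(p),z,True)*1000
for z in(.034,.038,.042): print(z,"disc diam",[round(np.linalg.norm(W(a,z)-W(b,z)),1) for a,b in(((225,139),(468,139)),((347,18),(347,260)))],"c",np.round(W((347,139),z),1))
for z in(.06,.066,.072,.078):
    a,b=W((347,61),z),W((337,230),z); print("bar",z,round(np.linalg.norm(a-b),1),"mid",np.round((a+b)/2,1),"ang",np.degrees(np.arctan2(*(a-b)[1::-1])), "thick",round(np.linalg.norm(W((317,140),z)-W((373,140),z)),1))
c=W((347,139),.037); 
p=W((354,20),.037);q=W((472,105),.034)
for n,v in(("ptr",p-c),("rider",q-c)): print(n,np.linalg.norm(v),np.degrees(np.arctan2(v[1],v[0])))
# side view: top of bar white mark end / pointer
E
```

```text
0.034 disc diam [np.float64(67.7), np.float64(68.1)] c [ 526.5 -345.4   34. ]
0.038 disc diam [np.float64(66.8), np.float64(67.2)] c [ 526.4 -345.2   38. ]
0.042 disc diam [np.float64(65.9), np.float64(66.3)] c [ 526.2 -345.    42. ]
bar 0.06 43.4 mid [ 527.1 -345.7   60. ] ang 166.06692205797464 thick 14.2
bar 0.066 42.5 mid [ 526.9 -345.4   66. ] ang 166.06692205797464 thick 13.9
bar 0.072 41.5 mid [ 526.6 -345.    72. ] ang 166.0669220579746 thick 13.6
bar 0.078 40.6 mid [ 526.4 -344.7   78. ] ang 166.06692205797455 thick 13.3
ptr 33.02248588616502 166.25733453284826
rider 35.845840431842866 95.16645294842384
```

The dial axis is at (526.5,-345.3) mm, the bar top at about 70 mm, the pointer heading at 166.2° and the rider at 95.2°. It needs about 71° clockwise.

>>> send_rows([
  [0,0,0,3.65,0.5],
  [-0.8,0,2.9,0,0.5],
  [-0.81,2,2.9,0,0.5],
  [0,4,0,0,0.5],
  [0,3,0,0,0.5],
  [0,0,0,0,0.5],
  [0,0,0,0,0.5],
])

```text
clock: 59.25
tcp_pos: [0.5276, -0.346, 0.116]
orientation: [-1.316, -1.029, 1.029]
contact_force: [-0.1, -1.4, -0.4]
grip_width: 0.0426
```

```bash
python3 - <<'E'
from lay import *
st(); go((.5267,-.3453,.058),76.2); f=crop("wrist","pics/40w.png",130,120,390,310,3)
E
```

```text
t 59.25 tcp [ 527.6 -346.   116. ] x [ 0.24   0.971 -0.001] y [ 0.001 -0.001 -1.   ] F [-0.1 -1.4 -0.4] w 42.6 q [-0.    0.65  0.69  1.81 -0.52  0.88  2.26]
d tool cm (before spin) [0.05 5.8  0.11]
heading 76.1 spin -0.1 or 179.9
```

View pics/40w.png

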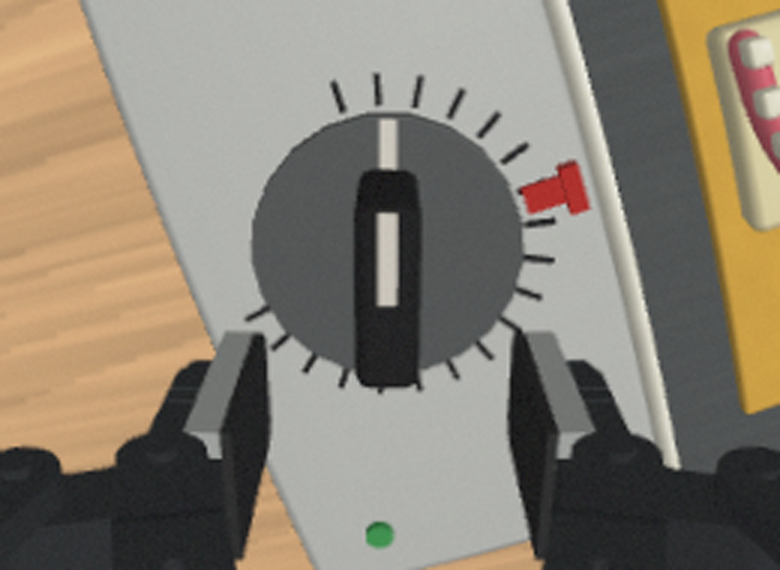

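```bash
python3 - <<'E'
from lay import *
f=r.grab_frame("wrist"); np.savez("w40.npz",**f)
px=lambda p:((p[0]+.5)/3+130-.5,(p[1]+.5)/3+120-.5)
W=lambda p,z:atz(f,px(p),z,True)*1000
for z in(.034,.037):
    P=np.array([W(p,z) for p in[(252,240),(524,240),(388,111)]]); 
    # circle through 3 pts
    A=np.c_[2*P[:,:2],np.ones(3)];s=np.linalg.solve(A,(P[:,:2]**2).sum(1));c=s[:2];print("c",c,"R",np.sqrt(s[2]+c@c))
    for n,p in(("ptr",(388,119)),("rider",(521,198)),("rider far",(587,182))):
        v=W(p,z)[:2]-c;print(z,n,np.linalg.norm(v),np.degrees(np.arctan2(v[1],v[0])))
E
```

```text
c [ 526.79027454 -345.47156607] R 34.05472945136642
0.034 ptr 32.10774096407908 165.98763434590373
0.034 rider 35.09344395497701 96.92071866399651
0.034 rider far 51.99358942326644 94.72619604439758
c [ 525.80932757 -345.22072811] R 33.56881812628104
0.037 ptr 31.649610325289693 165.98763434590452
0.037 rider 34.592711688748544 96.92071866399638
0.037 rider far 51.25171672776652 94.72619604439751
```

>>> send_rows([
  [0,3,0.05,0,0.5],
  [0,2,0,0,0.5],
  [0,0.8,0,0,0.5],
  [0,0,0,0,0.5],
  [0,0,0,0,0],
  [0,0,0,0,0],
  [0,0,0,0,0],
  [0,0,0,0,0],
  [0,0,0,0,0],
  [0,0,0,0,0],
], force=40)

```text
clock: 60.6
tcp_pos: [0.5269, -0.3462, 0.0577]
orientation: [-1.317, -1.029, 1.028]
contact_force: [-1.0, -1.5, 5.8]
grip_width: 0.0135
```

```bash
python3 - <<'E'
from lay import *
st(); f=crop("side","pics/41s.png",230,290,330,384,6)
E
```

```text
t 60.6 tcp [ 526.9 -346.2   57.7] x [ 0.241  0.971 -0.001] y [ 0.001 -0.001 -1.   ] F [-1.  -1.5  5.8] w 13.5 q [ 0.04  0.72  0.63  1.83 -0.59  0.78  2.31]
```

View pics/41s.png

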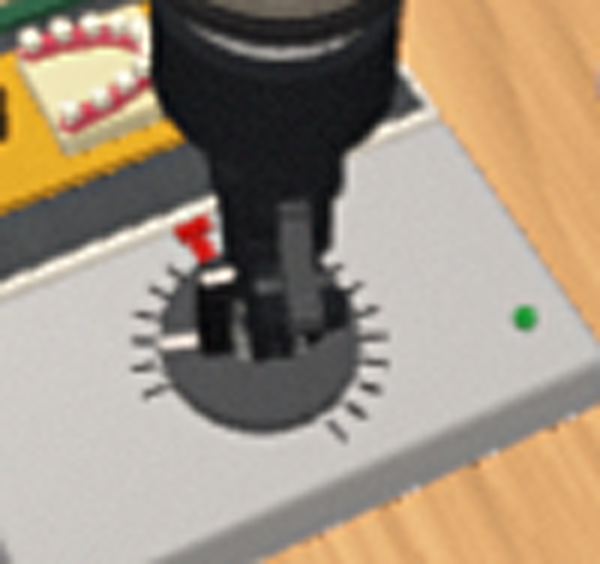

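Gripped. Turning 70° clockwise.

>>> send_rows([
  [0,0,0,7,0],
  [0,0,0,7,0],
  [0,0,0,7,0],
  [0,0,0,7,0],
  [0,0,0,7,0],
  [0,0,0,7,0],
  [0,0,0,7,0],
  [0,0,0,7,0],
  [0,0,0,7,0],
  [0,0,0,7,0],
  [0,0,0,0,0],
  [0,0,0,0,0],
])

```text
clock: 62.15
tcp_pos: [0.5262, -0.3469, 0.0578]
orientation: [-1.572, -0.083, 0.082]
contact_force: [-1.5, -3.8, 5.9]
grip_width: 0.0131
```

>>> send_rows([
  [0,0,0,0,0.5],
  [0,0,0,0,0.5],
  [0,0,0,0,0.5],
  [0,0,0,0,0.5],
  [0,-3,0,0,0.5],
  [0,-4,0,0,0.5],
  [0,-4,0,0,0.5],
  [0,0,-2,0,0.5],
  [0,0,0,0,0.5],
  [0,0,0,0,0.5],
])

```text
clock: 63.4
tcp_pos: [0.5284, -0.3643, 0.166]
orientation: [-1.568, -0.083, 0.084]
contact_force: [-0.8, 1.1, -0.3]
grip_width: 0.0423
```

```bash
python3 - <<'E'
from lay import *
st(); f=crop("wrist","pics/42w.png",150,80,370,250,3.6); np.savez("w42.npz",**f)
E
```

```text
t 63.4 tcp [ 528.4 -364.3  166. ] x [ 0.994  0.106 -0.001] y [-0.001  0.001 -1.   ] F [-0.8  1.1 -0.3] w 42.3 q [-0.17  0.75  1.05  1.76 -0.74  1.08  1.24]
```

View pics/42w.png

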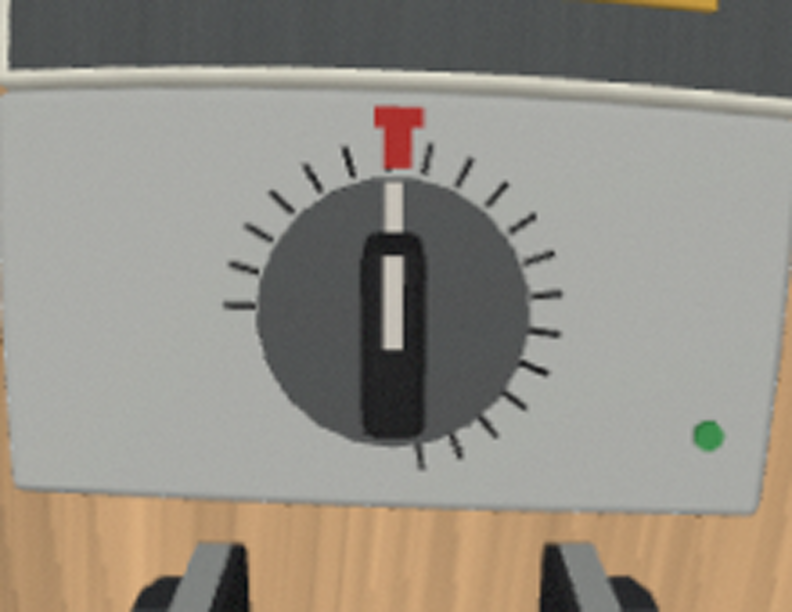

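The pointer stands about 2° short of the rider (pointer tip x≈394, rider tip x≈398). I'll measure it more exactly.

```bash
cat > dial.py <<'E'
from lay import *
import sys
f=dict(np.load(sys.argv[1])); im=f["image"].astype(int); R_,G,B=im[...,0],im[...,1],im[...,2]
sub=np.zeros(im.shape[:2],bool); x0,y0,x1,y1=map(int,sys.argv[2].split(',')); sub[y0:y1,x0:x1]=1
red=sub&(R_>120)&(G<90)&(B<90)
ys,xs=np.nonzero(red); Pr=np.array([atz(f,(x,y),.034,True)[:2]*1000 for x,y in zip(xs,ys)])
c=np.array(list(map(float,sys.argv[3].split(','))))
def ang(v):return np.degrees(np.arctan2(v[...,1],v[...,0]))
d=np.linalg.norm(Pr-c,axis=1); print("red n",len(Pr),"r",d.min(),d.max(),"ang mean",ang(Pr-c).mean(),"near-tip ang",ang((Pr-c)[d<41]).mean())
wh=sub&(R_>150)&(G>150)&(B>140)
ys,xs=np.nonzero(wh); Pw=np.array([atz(f,(x,y),.036,True)[:2]*1000 for x,y in zip(xs,ys)]); d=np.linalg.norm(Pw-c,axis=1)
s=(d>22)&(d<32); print("white n",s.sum(),"ang",ang((Pw-c)[s]).mean(),ang((Pw-c)[s]).std())
gray=sub&(abs(R_-B)<18)&(R_<110)&(R_>55)
E
python3 - <<'E'
from lay import *
f=dict(np.load("w42.npz"))
px=lambda p:((p[0]+.5)/3.6+150-.5,(p[1]+.5)/3.6+80-.5)
P=np.array([atz(f,px(p),.035,True)[:2]*1000 for p in[(257,311),(530,311),(393,176),(393,446)]])
A=np.c_[2*P,np.ones(4)];s=np.linalg.lstsq(A,(P**2).sum(1),rcond=None)[0];print(s[:2],np.sqrt(s[2]+s[:2]@s[:2]))
E
python3 dial.py w42.npz 210,105,310,210 526.5,-345.3
python3 dial.py w42.npz 210,105,310,210 526.2,-346.3
python3 dial.py w40.npz 210,150,330,260 526.5,-345.3
```

```text
[ 526.68131998 -345.56328945] 34.076958430565604
red n 150 r 36.13323899266043 50.56329568082305 ang mean 94.57006563833235 near-tip ang 94.39303006996482
white n 60 ang 95.5558711731315 2.646081921268307
red n 150 r 37.09696210635447 51.5696823616652 ang mean 94.08688670468649 near-tip ang 93.82225114282159
white n 57 ang 94.71490571970095 2.640789531568881
red n 229 r 35.770398247270585 50.74114247705327 ang mean 94.99979069027012 near-tip ang 95.67905484403899
white n 70 ang 166.1821091651271 2.1905314362061157
```

>>> send_rows([
  [0,0,2,0,0.5],
  [0,4,0,0,0.5],
  [0,4,0,0,0.5],
  [0,2.8,0,0,0.5],
  [0,0,0,0,0.5],
  [0,0,0,0,0],
  [0,0,0,0,0],
  [0,0,0,0,0],
  [0,0,0,0,0],
  [0,0,0,0,0],
  [0,0,0,1.5,0],
  [0,0,0,0,0],
])

```text
clock: 64.95
tcp_pos: [0.5261, -0.3459, 0.0603]
orientation: [-1.57, -0.063, 0.062]
contact_force: [-4.5, 2.7, 6.6]
grip_width: 0.0134
```

```bash
python3 - <<'E'
from lay import *
st()
E
```

```text
t 64.95 tcp [ 526.1 -345.9   60.3] x [0.997 0.079 0.001] y [ 0.001 -0.001 -1.   ] F [-4.5  2.7  6.6] w 13.4 q [-0.14  0.85  0.93  1.84 -0.87  0.91  1.29]
```

>>> send_rows([
  [0,0,0,0,0],
  [0,0,0,0,0.5],
  [0,0,0,0,0.5],
  [0,0,0,0,0.5],
  [0,0,0,0,0.5],
  [0,-3,0,0,0.5],
  [0,-4,0,0,0.5],
  [0,-4,0,0,0.5],
  [0,0,-2,0,0.5],
  [0,0,0,0,0.5],
  [0,0,0,0,0.5],
])

```text
clock: 66.32
tcp_pos: [0.5279, -0.3644, 0.1681]
orientation: [-1.569, -0.062, 0.064]
contact_force: [-0.1, 0.7, 0.2]
grip_width: 0.043
```

```bash
python3 - <<'E'
from lay import *
st(); f=crop("wrist","pics/43w.png",150,80,370,250,3.6); np.savez("w43.npz",**f)
E
python3 dial.py w43.npz 210,105,310,210 526.6,-345.5
```

```text
t 66.33 tcp [ 527.9 -364.4  168.1] x [ 0.997  0.08  -0.001] y [-0.001  0.001 -1.   ] F [-0.1  0.7  0.2] w 43.0 q [-0.17  0.75  1.06  1.76 -0.74  1.09  1.22]
red n 145 r 36.19368464696409 50.58284263520373 ang mean 94.38610670040404 near-tip ang 94.42497207315243
white n 60 ang 94.27800162741129 2.6720863596409536
```

View pics/43w.png

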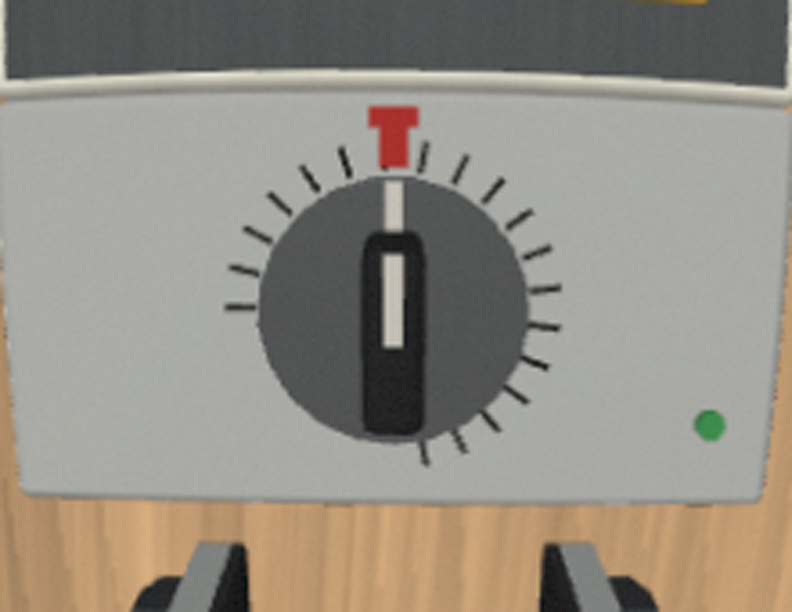

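The pointer stands at the rider: 94.3° against 94.4°. I'll raise the arm and do a last check of the whole scene.

>>> send_rows([
  [0,-4,0,0,0.5],
  [0,-4,0,0,0.5],
  [0,0,0,0,0.5],
  [0,0,0,0,0.5],
  [0,0,0,0,0.5],
])

```text
clock: 67.0
tcp_pos: [0.5278, -0.3642, 0.2473]
orientation: [-1.568, -0.062, 0.065]
contact_force: [-1.3, 0.6, -0.1]
grip_width: 0.043
```

```bash
python3 - <<'E'
from lay import *
st(); crop("scene","pics/44s.png",100,110,400,280,2.6); crop("side","pics/44d.png",130,100,400,384,2.1)
E
```

```text
t 67.0 tcp [ 527.8 -364.2  247.3] x [ 0.997  0.08  -0.002] y [-0.002  0.002 -1.   ] F [-1.3  0.6 -0.1] w 43.0 q [-0.22  0.68  1.14  1.69 -0.65  1.21  1.16]
```

View pics/44s.png

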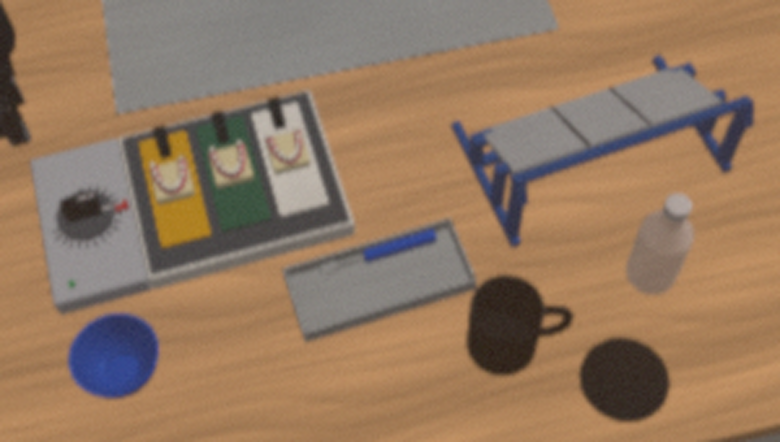

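View pics/44d.png

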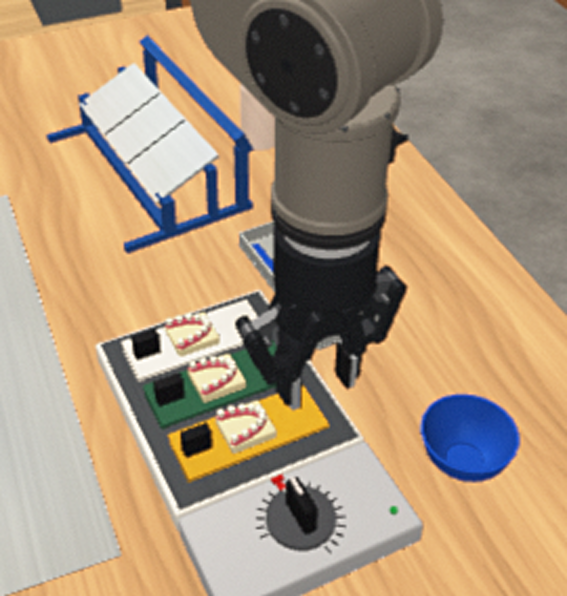

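Everything is in place: the rack is empty, three plates lie on the bed, the spatula is in the tray, and the mug, bowl and bottle stand where they were.

```bash
python3 -c "
from bench import r
print(r.hand_in())"
```

```text
the job is handed in; nothing more can be done
None
```

The job is done in the order asked and handed in at about 67 s of the 210 s allowed. All the final checks passed.

- **Spatula:** I moved it from the bed into the steel tray. It was knocked sideways later, while I was placing the green plate. The last close view shows it still flat and wholly inside the tray, against one long wall.
- **Plates:** All three plates (yellow, green, white) came off the rack and lie flat on the dark bed, released. Their front and back ends agree within about 1 mm, with gaps of about 12 mm between them and about 20 mm to the edges of the dark area. Each plate stuck to the pads while tilting, so I levelled it lightly against the keeper bar (about 1–2 N), then drew it out.
- **Dial:** After the first turn the pointer stood 1–2° short of the rider, so I gripped it again and corrected it. The pointer now measures 94.3° and the rider 94.4°.
- **Mug, bowl and bottle:** They look unmoved in the final pictures, and the gripper was open and clear of everything when I handed in.

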